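# Load the rotary connector tester

## Task

Pull the tester's clear guard flap all the way down, then stand every connector shell on the bench upright in a nest of its own: only the front nest can be loaded, so wind the handwheel (two full turns per nest) to bring an empty nest square to the front each time. When all are loaded, wind on so that every connector is under the clear hood and an empty nest stands squarely at the front, then push the guard up until it rests shut. Leave the other things on the bench alone.

Things in the scene. Friction and masses are not known exactly. Their poses are not given: they have to be found in the camera images.
- indexer: Rotary connector tester, fixed to the bench: grey base 260 x 270 x 48 high. Origin: on the bench surface below the turntable's axis; z up; its own -x points out through the loading opening, where the guard is hinged. The handwheel stands on a gearbox at its -y side.
- hood (a point): Centre of the top (148 above the bench) of the tester's clear hood, underside 142. It covers x = -15 to +130, y = -130 to +130 mm of the tester's frame, closed at sides and back; a black test head near its back edge reaches 193. Only the nest at the front (-x) can be reached from above, once the guard is down.
- load_point (a point): Fixed point of the tester: centre of the front (loading) position, 75 from the turntable axis towards -x, at the height of the nest floors (60 above the bench).
- turntable (a joint): Angle of the turntable (rad), positive anticlockwise seen from above; a multiple of pi/2 (1.571) puts a nest exactly at the front. Disc of 236 dia with four nests at 90 degrees, driven only by the handwheel: turntable angle changes by 1/8 of the handwheel's, in the same sense.
- handwheel (a joint): Angle of the handwheel (rad), positive anticlockwise seen from above; it turns many turns either way and stays where it is left (about 0.1 N m of friction at the wheel, under 5 N at the crank grip). Two full turns (12.57 rad) move the turntable on by one nest.
- wheel_axis (a point): Point on the vertical axis of the handwheel, at the height of the middle of the crank grip (125 above the bench). Wheel 124 dia, its top 97 above the bench.
- crank_knob (a point): Middle of the handwheel's upright black crank grip: round, 22 dia, 53 tall (from 99 to 152 above the bench), 45 from the wheel axis. It spins freely on its pin, so it can be held firmly without turning the hand while it is led round the circle.
- guard (a joint): Clear bottom-hinged flap in front of the opening. 0 = shut: leans 25 degrees past upright over the front nest, resting there by its weight; grows as it is pulled down; 1.867 = fully down, about 8 degrees above level; damped, falls slowly to the side it leans to (needs about 2 N at the bar). Panel 150 wide, from 8 to 123 from the hinge line.
- guard_hinge (a point): Middle of the guard's hinge line, 130 in front (-x) of the turntable axis, 50 above the bench; the line runs along the tester's y.
- guard_bar (a point): Middle of the round steel grip bar along the guard's free edge, 14 dia, 104 long, parallel to the hinge line and 170 from it. 45 mm of open gap lies between bar and panel; the bar's two brackets are at its ends.
- nest0 (a point): Floor centre of a nest of the turntable: shallow round grey cup, 66 inside at the floor widening to 74 at its rim, 16 deep; 75 from the turntable axis, floor 60 above the bench. The four are alike.
- nest1 (a point): Floor centre of a nest of the turntable: shallow round grey cup, 66 inside at the floor widening to 74 at its rim, 16 deep; 75 from the turntable axis, floor 60 above the bench. The four are alike.
- nest2 (a point): Floor centre of a nest of the turntable: shallow round grey cup, 66 inside at the floor widening to 74 at its rim, 16 deep; 75 from the turntable axis, floor 60 above the bench. The four are alike.
- nest3 (a point): Floor centre of a nest of the turntable: shallow round grey cup, 66 inside at the floor widening to 74 at its rim, 16 deep; 75 from the turntable axis, floor 60 above the bench. The four are alike.
- conn_a_mid (a point): Centre, half-way up (34 above its foot), of a round flanged aluminium connector shell standing on the bench: foot flange 58 dia x 12 thick, above it a barrel 38 dia up to 68 (dark band 41 dia at 58 to 66), z along its axis away from the flange; about 0.2 kg, heavy at the foot. May be absent.
- conn_b_mid (a point): Centre, half-way up (34 above its foot), of a round flanged aluminium connector shell standing on the bench: foot flange 58 dia x 12 thick, above it a barrel 38 dia up to 68 (dark band 41 dia at 58 to 66), z along its axis away from the flange; about 0.2 kg, heavy at the foot. May be absent.
- conn_c_mid (a point): Centre, half-way up (34 above its foot), of a round flanged aluminium connector shell standing on the bench: foot flange 58 dia x 12 thick, above it a barrel 38 dia up to 68 (dark band 41 dia at 58 to 66), z along its axis away from the flange; about 0.2 kg, heavy at the foot. May be absent.
- water: Bystander, to be left alone: plastic drinking bottle, 64 dia x 200 tall, origin under its foot.
- tub: Bystander, to be left alone: low round tub with a red lid, 90 dia x 55 tall, origin under its foot.
- driver: Bystander, to be left alone: screwdriver with a green handle lying on the bench.
- pliers: Bystander, to be left alone: red-handled pliers lying on the bench, about 160 long.
- carton: Bystander, to be left alone: open cardboard box 170 x 120 x 70 tall, origin under its floor.
- pen_cup: Bystander, to be left alone: black pen cup 72 dia x 95 tall, origin under its foot.
- offcut: Bystander, to be left alone: flat aluminium bar offcut 110 x 35 x 8.
Not all that is in view belongs to the job. Leave any turquoise or yellow look-alike of the part that bears conn_a_mid alone. Leave any blue look-alike of the part that bears conn_c_mid alone.

How it is judged:
On the way, in this order (a step that is already met when the one before it is completed fails the run):
1. the guard is fully down (value of joint guard above 1.7 rad), for 0.2 s.
2. every connector stands upright in a nest, guard still down (((horizontal distance between conn_a_mid and nest0 below 0.01 m and z of conn_a_mid in the frame of nest0 between 0.028 and 0.042 m) or (horizontal distance between conn_a_mid and nest1 below 0.01 m and z of conn_a_mid in the frame of nest1 between 0.028 and 0.042 m) or (horizontal distance between conn_a_mid and nest2 below 0.01 m and z of conn_a_mid in the frame of nest2 between 0.028 and 0.042 m) or (horizontal distance between conn_a_mid and nest3 below 0.01 m and z of conn_a_mid in the frame of nest3 between 0.028 and 0.042 m)) and ((horizontal distance between conn_b_mid and nest0 below 0.01 m and z of conn_b_mid in the frame of nest0 between 0.028 and 0.042 m) or (horizontal distance between conn_b_mid and nest1 below 0.01 m and z of conn_b_mid in the frame of nest1 between 0.028 and 0.042 m) or (horizontal distance between conn_b_mid and nest2 below 0.01 m and z of conn_b_mid in the frame of nest2 between 0.028 and 0.042 m) or (horizontal distance between conn_b_mid and nest3 below 0.01 m and z of conn_b_mid in the frame of nest3 between 0.028 and 0.042 m)) and ((horizontal distance between conn_c_mid and nest0 below 0.01 m and z of conn_c_mid in the frame of nest0 between 0.028 and 0.042 m) or (horizontal distance between conn_c_mid and nest1 below 0.01 m and z of conn_c_mid in the frame of nest1 between 0.028 and 0.042 m) or (horizontal distance between conn_c_mid and nest2 below 0.01 m and z of conn_c_mid in the frame of nest2 between 0.028 and 0.042 m) or (horizontal distance between conn_c_mid and nest3 below 0.01 m and z of conn_c_mid in the frame of nest3 between 0.028 and 0.042 m)) and angle between each of conn_a_mid, conn_b_mid, conn_c_mid's own z axis and vertical below 0.15 rad and value of joint guard above 1.6 rad), for 0.3 s.
3. the table has been wound on: every connector is in its nest under the hood and an empty nest is at the front (((horizontal distance between conn_a_mid and nest0 below 0.01 m and z of conn_a_mid in the frame of nest0 between 0.028 and 0.042 m) or (horizontal distance between conn_a_mid and nest1 below 0.01 m and z of conn_a_mid in the frame of nest1 between 0.028 and 0.042 m) or (horizontal distance between conn_a_mid and nest2 below 0.01 m and z of conn_a_mid in the frame of nest2 between 0.028 and 0.042 m) or (horizontal distance between conn_a_mid and nest3 below 0.01 m and z of conn_a_mid in the frame of nest3 between 0.028 and 0.042 m)) and ((horizontal distance between conn_b_mid and nest0 below 0.01 m and z of conn_b_mid in the frame of nest0 between 0.028 and 0.042 m) or (horizontal distance between conn_b_mid and nest1 below 0.01 m and z of conn_b_mid in the frame of nest1 between 0.028 and 0.042 m) or (horizontal distance between conn_b_mid and nest2 below 0.01 m and z of conn_b_mid in the frame of nest2 between 0.028 and 0.042 m) or (horizontal distance between conn_b_mid and nest3 below 0.01 m and z of conn_b_mid in the frame of nest3 between 0.028 and 0.042 m)) and ((horizontal distance between conn_c_mid and nest0 below 0.01 m and z of conn_c_mid in the frame of nest0 between 0.028 and 0.042 m) or (horizontal distance between conn_c_mid and nest1 below 0.01 m and z of conn_c_mid in the frame of nest1 between 0.028 and 0.042 m) or (horizontal distance between conn_c_mid and nest2 below 0.01 m and z of conn_c_mid in the frame of nest2 between 0.028 and 0.042 m) or (horizontal distance between conn_c_mid and nest3 below 0.01 m and z of conn_c_mid in the frame of nest3 between 0.028 and 0.042 m)) and angle between each of conn_a_mid, conn_b_mid, conn_c_mid's own z axis and vertical below 0.15 rad and x of each of conn_a_mid, conn_b_mid, conn_c_mid in the frame of indexer above -0.03 m and horizontal distance between any of nest0, nest1, nest2, nest3 and load_point below 0.014 m), for 0.2 s.
At the end, for the whole second after the job is handed in: Every connector present stands upright (within 0.15 rad) in a nest (within 10 mm of its centre, foot on the floor), all of them under the hood (more than -30 mm along the tester's x), an empty nest within 14 mm of the front loading position, the guard shut (within 0.1 rad), everything at rest (all of step 3 and value of joint guard below 0.1 rad and velocity of joint handwheel between -0.2 and 0.2 rad/s); the robot touches nothing.
It fails at once if one of the other things on the bench is shoved or knocked aside by more than 50 mm (distance of any of water, tub, driver, pliers, carton, pen_cup, offcut from where it was at the start of the episode above 0.05 m).
Of conn_a, conn_b, conn_c only 2 to 3 are there at a start; the rules pass over those that are not, and their reading is None.
At some moment in a run one of conn_a, conn_b, conn_c may be knocked a few centimetres aside while the robot is not near it.
Once in a run the grip may slacken for a moment while it holds something.
It also fails if it takes over 210 s, if anything falls off the work surface, if the arm or the gripper's body presses on something with over 40 N, if the wrist force passes 120 N, or if a joint passes its speed limit or range.

## Robot

A 6-joint arm with a two-finger parallel gripper is mounted at the origin on the work surface. World frame = base frame: x ahead of the robot, y to its left, z up, the work surface at z = 0. Lengths are in m, angles in rad, forces in N, time in s.
With the tool pointing down it reaches from about 0.35 to 0.775 m from the base axis. Payload 5.5 kg.
Tool frame: the origin (TCP) lies midway between the tips of the shut fingers; the grasp point (between the pads) lies 19 mm behind it; z points along the fingers, y is the line along which they close (so a half turn about z gives the same grasp; the last joint's range is limited). The gripper opens to 85 mm and grips with 20 to 120 N. Pads are 22 mm wide; open, the fingers measure 114 mm over their backs; the gripper's body (76 mm by 85 mm) begins 54 mm behind the grasp point. The pads swing forward as they close: fully open they stand 13 mm farther back than shut.
Start: joints at [1.086, 0.313, 0.046, 1.304, 0, 1.431], TCP at [0.194, 0.541, 0.231] pointing down, gripper open.
Joint ranges: [-2.76, 2.76], [-0.86, 1.69], [-1.03, 1.26], [-2.2, 2.34], [-1.47, 1.5], [-3.14, 3.14]. Speed limits (rad/s): [2.57, 2.57, 3.14, 3.14, 3.14, 3.14].

## Interface

Orientations are given as a 3x3 rotation matrix whose columns are the frame's x, y, z axes.
In Python, from bench import manip, get_image, boxes_of, regions_of, mark_of gives the robot as it stands.
- The arm moves only by the tool jog_arm, never from a script. Its argument "rows" is a list of rows, each an object of numbers: "dx", "dy", "dz": the shift along the tool's x, y, z in m; "rx", "ry", "rz": the turn, a rotation vector about the tool's x, y, z in degrees; "jaw": the opening in per cent of the stroke, from 0 (shut) to 100 (fully open). A call has 1 to 8 rows; each row shifts and turns the commanded pose from where the row before left it, along the tool's axes as they then stand; what a row does not reach is not made up. A row lasts 1/10 s, in which the tool goes at most 50 mm and 8.59 degrees, less where a joint would pass 70% of its speed; a pose out of reach is approached as far as the arm can. A call with a gripper value outside its range is refused whole. The fingers move at their own pace and stop on an object; "newtons" is the grip in N (left out, the last holds). Time passes only in rows, so rows that do not move let the fingers close. It gives the time, the measured TCP pose, the force, the opening and the grip force at its end, in the units of the state.
- manip.observe(): the state, without advancing time (a new reading comes with each control period).
- get_image(name): name is "scene" or "side" or "wrist"; returns a dict with "pixels" (480x640x3 uint8, red, green, blue), "z_map" (480x640 float32, m along the optical axis (not along the pixel's ray), 0 where there is no reading), "mtx" (3x3 intrinsics, pixels), "world_to_cam" (4x4, takes a point from world to camera coordinates); the wrist camera has in their place "T_tool_cam" (4x4, takes a point from camera to tool coordinates, whose origin is the TCP and whose axes are the flange's). Camera axes: x right, y up, looking along -z (the intrinsics and any distortion apply to the point x, -y, -z); pixel columns grow to the right and rows downward; lengths in m; the calibration is good to about 2 mm. A picture is of the moment at which its call begins: read the wrist's pose just before it.
- manip.close_job(): hands the job in; it is judged then, once.
Trained networks look in the newest picture that a camera, given by its name, has taken for a name from the list of things; names that differ only in an ending like _2 or _b are one class to them, and where a whole thing is asked for, a point or a joint stands for the part that bears it (a point fixed in the world has none). Each returns a list of dicts, best first, with "score" (0 to 1); they miss things now and then, are a little off and sometimes report something else, mostly with a low value. They report only what shows in the picture. A call takes as long as a camera call. They do not tell look-alikes from the thing itself.
- boxes_of(name, camera): "bbox" ([left, top, right, bottom] in pixels, round what is visible of it).
- regions_of(name, camera): "mask" (480x640 bool, what is visible of it) and "bbox" ([left, top, right, bottom] in pixels, round what is visible of it).
- mark_of(name, camera): "xy" ([column, row] in pixels: a listed point, or the origin of a listed thing).
The state is a dict: "time": time; "joints": joint angles; "dq": joint speeds; "tau": joint torques, N m; "position": TCP position; "ee_rot": TCP orientation; "contact_force": force on the tool from outside, world axes, zero at the start; "ft_torque": the same for the moment, N m; "grip_width": opening from 0.0 (shut) to 1.0 (fully open); "grasp_force": force on a finger pad.
Only numpy, scipy, OpenCV 4.12 (cv2) and the standard library are available. Lean on these libraries where they do the work, as an engineer would, in place of code of your own. Each camera call takes 0.05 s, during which the arm holds its last target. There are 200 camera calls.

## Working session

There is one attempt and no reset: what is moved stays moved. The work goes in short steps, Python scripts to look and compute and a tool call to move; the robot and the scene stay as the last step left them, time stands still between calls to the robot, and variables do not carry over. Pictures are saved under pics/ and viewed, at most 14 in all, crops included, and the job is handed in when it is done.

Besides the shell and the picture viewer there is one more tool, called by a JSON object that holds its "op" and its "data", one argument or row to a line. jog_arm: Moves the arm, as the interface text tells. Its arguments: {"type":"object","properties":{"rows":{"type":"array"},"newtons":{"type":"number"}},"required":["rows"]}

```bash
ls; mkdir -p pics
cat > h.py <<'E'
import numpy as np, cv2
from bench import manip, get_image, boxes_of, regions_of, mark_of
def world(im,u,v,z=None,depth=None):
    """pixel -> world; z: intersect plane height, else by depth"""
    K=im["mtx"]; T=np.linalg.inv(im["world_to_cam"]) if "world_to_cam" in im else im["T_wc"]
    r=np.array([(u-K[0,2])/K[0,0],-(v-K[1,2])/K[1,1],-1.])
    if z is None:
        d=depth if depth else float(im["z_map"][int(v),int(u)])
        return (T@np.r_[r*d,1])[:3]
    o=T[:3,3]; d=T[:3,:3]@r
    return o+d*(z-o[2])/d[2]
def wrist():
    s=manip.observe(); im=get_image("wrist")
    W=np.eye(4); W[:3,:3]=np.array(s["ee_rot"]); W[:3,3]=s["position"]
    im["T_wc"]=W@np.array(im["T_tool_cam"]); return im
def save(im,n): cv2.imwrite("pics/"+n+".png",cv2.cvtColor(im["pixels"],cv2.COLOR_RGB2BGR))
E
python3 - <<'E'
from h import *
np.set_printoptions(precision=3,suppress=True)
for c in("scene","side"):
    im=get_image(c); save(im,c+"0")
    print(c,np.linalg.inv(im["world_to_cam"])[:3,3], im["mtx"].tolist())
    for n,z in(("indexer",0),("hood",.148),("wheel_axis",.125),("crank_knob",.125),("guard_hinge",.05),("guard_bar",None),("load_point",.06),("nest0",.06),("conn_a_mid",.034),("water",0),("tub",0),("carton",0),("pen_cup",0)):
        for m in mark_of(n,c)[:5]:
            u,v=m["xy"]; print(n,round(m["score"],2),np.round([u,v]),world(im,u,v,z) if z is not None else world(im,u,v))
s=manip.observe();print(s)
E
```

```text
pics
scene [1.451 0.228 1.302] [[622.9844095131319, 0.0, 317.11641629074944], [0.0, 622.9844095131319, 226.5114723351828], [0.0, 0.0, 1.0]]
indexer 0.66 [279. 299.] [ 0.647 -0.082  0.   ]
indexer 0.63 [257. 192.] [ 0.315 -0.247  0.   ]
indexer 0.45 [478. 274.] [0.453 0.39  0.   ]
hood 0.87 [250. 266.] [ 0.667 -0.137  0.148]
wheel_axis 0.97 [299. 210.] [ 0.456 -0.08   0.125]
wheel_axis 0.18 [331. 292.] [0.679 0.056 0.125]
crank_knob 0.8 [319. 204.] [ 0.424 -0.035  0.125]
guard_hinge 0.9 [326. 293.] [0.634 0.034 0.05 ]
guard_hinge 0.3 [262. 310.] [ 0.718 -0.102  0.05 ]
guard_bar 0.7 [296. 252.] [ 0.649 -0.03   0.208]
load_point 0.91 [309. 287.] [ 0.635 -0.008  0.06 ]
nest0 0.81 [294. 267.] [ 0.586 -0.06   0.06 ]
nest0 0.78 [262. 310.] [ 0.724 -0.099  0.06 ]
nest0 0.71 [305. 296.] [ 0.661 -0.01   0.06 ]
conn_a_mid 0.96 [432. 258.] [0.458 0.269 0.034]
conn_a_mid 0.93 [433. 229.] [0.361 0.259 0.034]
conn_a_mid 0.92 [442. 202.] [0.259 0.271 0.034]
conn_a_mid 0.17 [296. 209.] [ 0.377 -0.111  0.034]
water 0.77 [487. 241.] [0.34  0.405 0.   ]
water 0.61 [479. 272.] [0.448 0.391 0.   ]
water 0
[... 1233 characters left out ...]
 ]
tub 0.67 [257. 184.] [0.63  0.469 0.   ]
carton 0.81 [470. 359.] [ 0.625 -0.428  0.   ]
pen_cup 0.59 [389. 428.] [ 0.352 -0.436  0.   ]
pen_cup 0.41 [230. 210.] [0.488 0.413 0.   ]
{'time': 1.4, 'joints': array([ 1.086,  0.313,  0.046,  1.304, -0.   ,  1.431]), 'dq': array([ 0.002,  0.001,  0.   , -0.   ,  0.001,  0.   ]), 'tau': array([ -0.001, -48.046,  29.88 ,   0.   ,  -0.   ,  -0.   ]), 'position': array([0.194, 0.541, 0.231]), 'ee_rot': array([[-0.941,  0.338,  0.   ],
       [ 0.338,  0.941,  0.   ],
       [-0.   ,  0.   , -1.   ]]), 'contact_force': array([-0.294,  0.44 , -0.372]), 'ft_torque': array([-0.015,  0.016,  0.025]), 'grasp_force': 0.0, 'grip_width': 1.0015814503859868}
```

View pics/scene0.png

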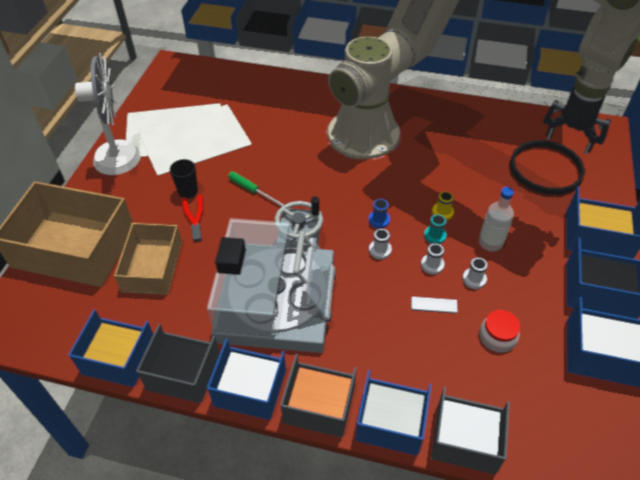

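View pics/side0.png

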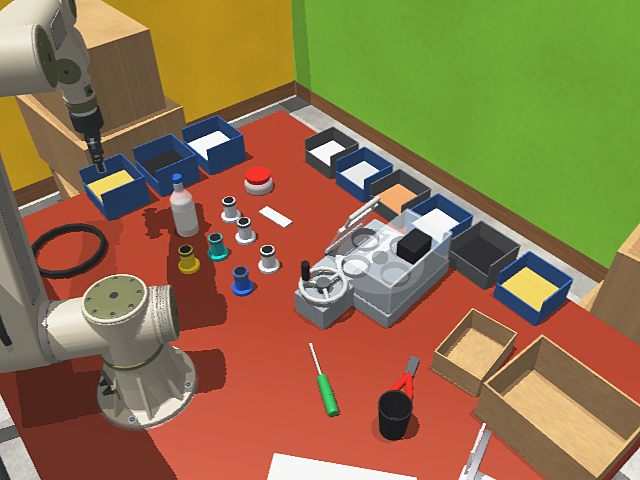

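The aluminium connectors are at scene (381,244), (432,258) and (476,273). The look-alikes to leave alone are blue (379,213), teal (436,228) and yellow (444,206). The water bottle is at (497,225). The tester's guard is shut, with its bar near (296,252). Before moving, I'll fit the tester pose and check a close crop of the connectors.

Run:
```python
from h import *
np.set_printoptions(precision=3,suppress=True)
A={k:[] for k in("hood","guard_hinge","load_point","wheel_axis","guard_bar")}
Z=dict(hood=.148,guard_hinge=.05,load_point=.06,wheel_axis=.125,guard_bar=.204)
for c in("scene","side"):
    im=get_image(c)
    for n in A:
        m=mark_of(n,c)[0]; A[n].append(world(im,*m["xy"],Z[n])[:2])
    for r in regions_of("conn_a_mid",c)[:8]:
        m=r["mask"]; px=im["pixels"][m].mean(0); b=np.array(r["bbox"])
        ys,xs=np.nonzero(m); P=np.array([world(im,x,y) for x,y in zip(xs,ys) if im["z_map"][y,x]>0])
        print(c,round(r["score"],2),b,px,"top band",P[P[:,2]>.055].mean(0),np.percentile(P[:,2],[2,98]), "plane",world(im,(b[0]+b[2])/2,(b[1]+b[3])/2,.034))
    if c=="scene": cv2.imwrite("pics/crop.png",cv2.resize(cv2.cvtColor(im["pixels"][180:320,340:520],cv2.COLOR_RGB2BGR),None,fx=4,fy=4))
L=dict(hood=(.0575,0),guard_hinge=(-.13,0),load_point=(-.075,0),guard_bar=(-.058,0))
X=np.array([L[k] for k in L]);Y=np.array([np.mean(A[k],0) for k in L])
x0,y0=X.mean(0),Y.mean(0); H=(X-x0).T@(Y-y0); U,S,V=np.linalg.svd(H);D=np.diag([1,np.sign(np.linalg.det(V.T@U.T))]);R=V.T@D@U.T
print("theta",np.degrees(np.arctan2(R[1,0],R[0,0])),"origin",y0-R@x0); print(A)
```

```text
scene 0.9 [422.7 217.3 448.  242.7] [30.616 91.741 90.096] top band [0.361 0.268 0.067] [0.001 0.073] plane [0.363 0.265 0.034]
scene 0.69 [116.6 220.6 181.  294. ] [120.176  94.041  62.843] top band [ 0.632 -0.43   0.065] [-0.001  0.072] plane [ 0.626 -0.434  0.034]
scene 0.64 [431.8 190.4 451.  219.7] [93.553 81.516 18.513] top band [0.274 0.276 0.067] [0.005 0.074] plane [0.271 0.27  0.034]
scene 0.59 [419.7 243.4 446.  275.3] [116.27  116.249 119.692] top band [0.459 0.273 0.067] [0.003 0.073] plane [0.461 0.271 0.034]
side 0.95 [205.6 233.6 229.9 258.5] [ 40.367 109.31  108.514] top band [0.353 0.262 0.065] [-0.002  0.07 ] plane [0.357 0.263 0.034]
side 0.82 [177.  243.8 200.7 273.8] [123.153 106.501  30.4  ] top band [0.266 0.272 0.065] [-0.002  0.07 ] plane [0.268 0.27  0.034]
side 0.78 [237.2 217.6 257.  246.8] [138.911 138.614 142.142] top band [0.451 0.268 0.065] [0.   0.07] plane [0.452 0.258 0.034]
side 0.71 [292.7 195.  454.7 329.9] [138.756 142.213 145.825] top band [ 0.595 -0.126  0.121] [0.008 0.194] plane [ 0.648 -0.066  0.034]
theta -78.72777150643361 origin [ 0.657 -0.082]
{'hood': [array([ 0.668, -0.143]), array([ 0.667, -0.139])], 'guard_hinge': [array([0.621, 0.036]), array([0.638, 0.048])], 'load_point': [array([0.638, 0.001]), array([ 0.648, -0.007])], 'wheel_axis': [array([ 0.458, -0.08 ]), array([0.42 , 0.275])], 'guard_bar': [array([ 0.651, -0.026]), array([ 0.642, -0.02 ])]}
```

View pics/crop.png

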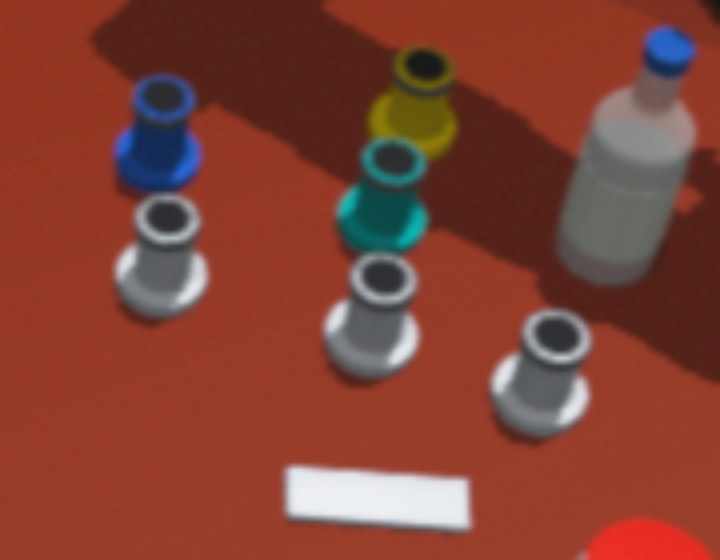

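{"op": "jog_arm", "data": {
  "rows": [
    {"rz":8.5,"dz":-0.02},
    {"rz":8.5,"dz":-0.02},
    {"rz":8.5,"dz":-0.02},
    {"rz":8.5,"dz":-0.02},
    {"rz":8.5,"dz":-0.02},
    {"rz":8.5,"dz":-0.02},
    {"rz":8.5,"dz":-0.02},
    {"rz":8.5,"dz":-0.02}
  ]
}}

```text
schema error: expected keys dx, dy, dz, rx, ry, rz, jaw
```

{"op": "jog_arm", "data": {
  "rows": [
    {"rz":2.2},
    {"dy":0.03,"dx":-0.038},
    {"dy":0.03,"dx":-0.038},
    {"dy":0.03,"dx":-0.038},
    {"dy":0.03,"dx":-0.038},
    {"dy":0.03,"dx":-0.038},
    {"dy":0.03,"dx":-0.038},
    {"dy":0.03,"dx":-0.038}
  ]
}}

```text
schema error: expected keys dx, dy, dz, rx, ry, rz, jaw
```

```bash
cat > conn.py <<'E'
from h import *
np.set_printoptions(precision=3,suppress=True)
def conns(im,ztop=.068):
    """bare-metal look-alike sorted: list (score, rgb, centre of top ring points in world xy)"""
    out=[]
    for r in regions_of("conn_a_mid","wrist"):
        m=r["mask"]; ys,xs=np.nonzero(m)
        P=np.array([world(im,x,y) for x,y in zip(xs,ys) if im["z_map"][y,x]>0])
        if len(P)<50: continue
        T=P[(P[:,2]>ztop-.006)&(P[:,2]<ztop+.01)]
        if len(T)<10: continue
        (c,rad)=cv2.minEnclosingCircle(T[:,:2].astype(np.float32))
        F=P[P[:,2]<.02]
        fc=cv2.minEnclosingCircle(F[:,:2].astype(np.float32)) if len(F)>10 else None
        out.append((round(r["score"],2),im["pixels"][m].mean(0).round(),np.array(c),rad,fc,np.array(r["bbox"])))
    return out
E
python3 - <<'E'
from conn import *
s=manip.observe(); print(s["time"],s["position"],s["ee_rot"],s["joints"])
im=wrist(); save(im,"w1"); print(im["T_tool_cam"])
for o in conns(im): print(*o)
E
```

```text
2.1 [0.194 0.541 0.231] [[-0.941  0.338  0.   ]
 [ 0.338  0.941  0.   ]
 [ 0.     0.    -1.   ]] [1.086 0.313 0.046 1.304 0.    1.431]
[[-0.001  0.944  0.329  0.083]
 [ 1.     0.     0.001  0.   ]
 [ 0.001  0.329 -0.944 -0.143]
 [ 0.     0.     0.     1.   ]]
0.82 [121. 105.  14.] [0.27  0.276] 0.021431416273117065 ((0.2885740399360657, 0.2480490803718567), 0.06367456167936325) [ 88.3 305.9 160.8 378.8]
```

View pics/w1.png

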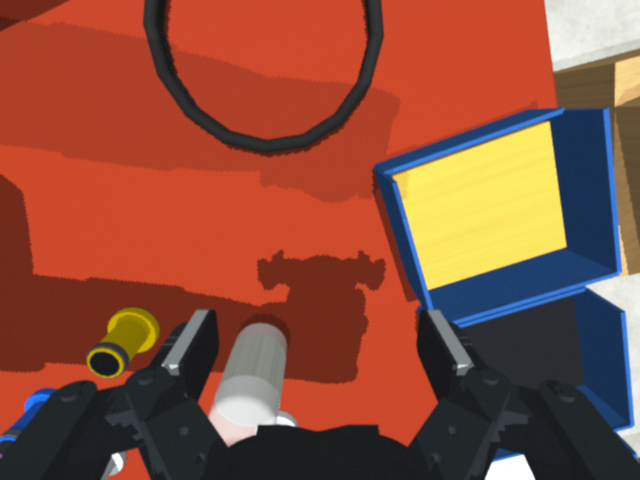

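The wrist view shows the yellow look-alike at (105,355) and the bottle at (250,370). The moves were refused because every row needs all its keys, so I'm resending them complete.

{"op": "jog_arm", "data": {
  "rows": [
    {"dx":0,"dy":0,"dz":-0.02,"rx":0,"ry":0,"rz":8.5,"jaw":100},
    {"dx":0,"dy":0,"dz":-0.02,"rx":0,"ry":0,"rz":8.5,"jaw":100},
    {"dx":0,"dy":0,"dz":-0.02,"rx":0,"ry":0,"rz":8.5,"jaw":100},
    {"dx":0,"dy":0,"dz":-0.02,"rx":0,"ry":0,"rz":8.5,"jaw":100},
    {"dx":0,"dy":0,"dz":-0.02,"rx":0,"ry":0,"rz":8.5,"jaw":100},
    {"dx":0,"dy":0,"dz":-0.02,"rx":0,"ry":0,"rz":8.5,"jaw":100},
    {"dx":0,"dy":0,"dz":-0.02,"rx":0,"ry":0,"rz":8.5,"jaw":100},
    {"dx":0,"dy":0,"dz":-0.02,"rx":0,"ry":0,"rz":8.5,"jaw":100}
  ]
}}

```text
time: 3.0
position: [0.1943, 0.5411, 0.3922]
ee_rot: [[-0.033, 0.999, 0.0], [0.999, 0.033, 0.0], [0.0, 0.0, -1.0]]
contact_force: [-0.3, 0.1, 0.8]
grip_width: 1.001
grasp_force: 0.0
```

{"op": "jog_arm", "data": {
  "rows": [
    {"dx":0,"dy":0,"dz":0,"rx":0,"ry":0,"rz":2.2,"jaw":100},
    {"dx":-0.038,"dy":0.03,"dz":0,"rx":0,"ry":0,"rz":0,"jaw":100},
    {"dx":-0.038,"dy":0.03,"dz":0,"rx":0,"ry":0,"rz":0,"jaw":100},
    {"dx":-0.038,"dy":0.03,"dz":0,"rx":0,"ry":0,"rz":0,"jaw":100},
    {"dx":-0.038,"dy":0.03,"dz":0,"rx":0,"ry":0,"rz":0,"jaw":100},
    {"dx":-0.038,"dy":0.03,"dz":0,"rx":0,"ry":0,"rz":0,"jaw":100},
    {"dx":-0.038,"dy":0.03,"dz":0,"rx":0,"ry":0,"rz":0,"jaw":100},
    {"dx":-0.038,"dy":0.03,"dz":0,"rx":0,"ry":0,"rz":0,"jaw":100}
  ]
}}

```text
time: 3.8
position: [0.4054, 0.2737, 0.3916]
ee_rot: [[-0.001, 1.0, 0.001], [1.0, 0.001, 0.0], [0.0, 0.001, -1.0]]
contact_force: [0.4, 1.2, -0.1]
grip_width: 0.999
grasp_force: 0.0
```

Run:
```python
from conn import *
s=manip.observe(); print(s["time"],s["position"],s["ee_rot"],s["joints"])
im=wrist(); save(im,"w2")
for o in conns(im): print(*o)
for m in mark_of("conn_a_mid","wrist"): print(m["score"],m["xy"],world(im,*m["xy"],.034))
```

```text
3.8 [0.405 0.274 0.392] [[-0.001  1.     0.001]
 [ 1.     0.001  0.   ]
 [ 0.     0.001 -1.   ]] [0.429 0.151 0.227 1.646 0.    1.999]
0.89 [ 87. 173. 171.] [0.358 0.266] 0.020687218755483627 ((0.3557453751564026, 0.2616588771343231), 0.033663954585790634) [266.6 162.8 309.2 204.8]
0.81 [204. 205. 207.] [0.457 0.271] 0.020628564059734344 ((0.45928800106048584, 0.2676478922367096), 0.03335507586598396) [330.9 161.1 368.8 201.7]
0.58 [190. 175.  59.] [0.271 0.276] 0.020969798788428307 ((0.27138426899909973, 0.276421457529068), 0.028767278417944908) [201.2 154.9 247.6 198.1]
0.8 [352.6, 183.0] [0.458 0.269 0.034]
0.67 [222.2, 176.1] [0.272 0.279 0.034]
0.64 [282.1, 185.7] [0.357 0.265 0.034]
```

View pics/w2.png

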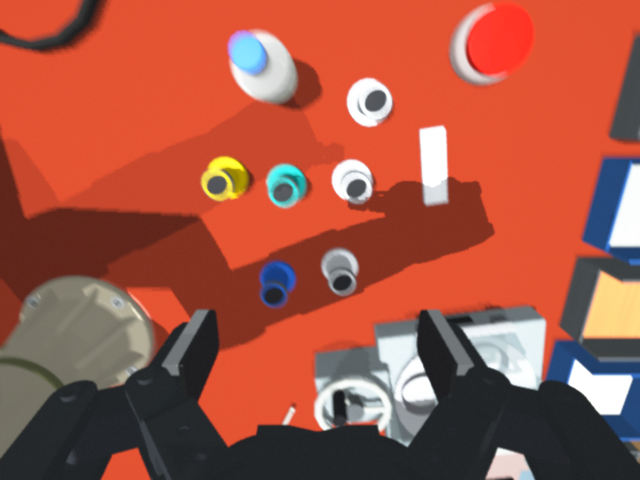

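The metal connectors are at (353,180), (372,101) and (341,270). The look-alikes are yellow (224,179), teal (286,186) and blue (277,283). Next I'll look at the tester from above.

{"op": "jog_arm", "data": {
  "rows": [
    {"dx":-0.04,"dy":0.028,"dz":0,"rx":0,"ry":0,"rz":0,"jaw":0},
    {"dx":-0.04,"dy":0.028,"dz":0,"rx":0,"ry":0,"rz":0,"jaw":0},
    {"dx":-0.04,"dy":0.028,"dz":0,"rx":0,"ry":0,"rz":0,"jaw":0},
    {"dx":-0.04,"dy":0.028,"dz":0,"rx":0,"ry":0,"rz":0,"jaw":0},
    {"dx":-0.04,"dy":0.028,"dz":0,"rx":0,"ry":0,"rz":0,"jaw":0},
    {"dx":-0.04,"dy":0.028,"dz":0,"rx":0,"ry":0,"rz":0,"jaw":0},
    {"dx":-0.04,"dy":0.028,"dz":0,"rx":0,"ry":0,"rz":0,"jaw":0},
    {"dx":0,"dy":0,"dz":0,"rx":0,"ry":0,"rz":0,"jaw":0}
  ]
}}

```text
time: 4.75
position: [0.6035, -0.0078, 0.3884]
ee_rot: [[0.003, 1.0, -0.002], [1.0, -0.003, -0.001], [-0.001, -0.002, -1.0]]
contact_force: [0.3, 0.6, -0.8]
grip_width: 0.002
grasp_force: 0.0
```

```bash
cat > tester.py <<'E'
from h import *
np.set_printoptions(precision=3,suppress=True)
Z=dict(hood=.148,guard_hinge=.05,load_point=.06,wheel_axis=.125,crank_knob=.125,guard_bar=.204,nest0=.06)
def marks(im,c="wrist",names=Z):
    for n in names:
        for m in mark_of(n,c)[:4]: print(n,round(m["score"],2),np.round(m["xy"]),world(im,*m["xy"],Z[n])[:2])
E
python3 - <<'E'
from tester import *
s=manip.observe(); print(s["time"],s["position"])
im=wrist(); save(im,"w3"); marks(im)
E
```

```text
4.75 [ 0.604 -0.008  0.388]
hood 0.95 [366. 305.] [ 0.663 -0.143]
hood 0.72 [191.  69.] [0.48  0.121]
hood 0.53 [297. 228.] [ 0.581 -0.044]
guard_hinge 0.84 [342. 145.] [0.637 0.041]
wheel_axis 0.76 [205. 249.] [ 0.466 -0.077]
guard_bar 0.7 [402. 244.] [ 0.688 -0.042]
guard_bar 0.6 [358. 230.] [ 0.645 -0.028]
nest0 0.9 [301. 226.] [ 0.581 -0.069]
nest0 0.82 [402. 246.] [ 0.725 -0.098]
```

View pics/w3.png

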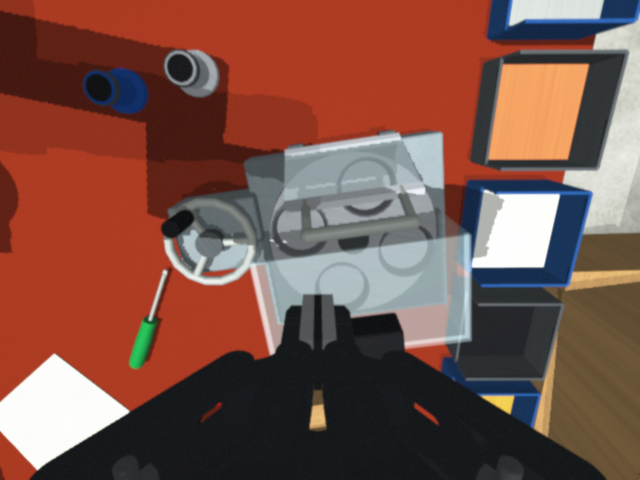

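Run:
```python
from tester import *
im=wrist()
f=lambda u,v,z:world(im,u,v,z)[:2]
a,b=f(246,160,.048),f(442,133,.048); print("front edge",a,b,np.linalg.norm(b-a),np.degrees(np.arctan2(*(b-a)[::-1])),"mid",(a+b)/2)
a,b=f(305,238,.204),f(418,225,.204); print("bar",a,b,np.linalg.norm(b-a),np.degrees(np.arctan2(*(b-a)[::-1])),(a+b)/2)
N=np.array([f(*p,.068) for p in((301,228),(402,246),(343,287),(365,185))]);print("nests",N,N.mean(0))
c=N.mean(0); print(np.degrees(np.arctan2(*(N-c).T[::-1])),np.linalg.norm(N-c,axis=1))
print("knob top",f(184,217,.152),"wheel hub",f(210,243,.097),"conn1",f(182,68,.068))
s=im["z_map"];print("knob depth",world(im,184,217))
```

```text
front edge [0.505 0.026] [0.768 0.062] 0.26491776475241885 7.7545621658628345 mid [0.636 0.044]
bar [ 0.59  -0.032] [ 0.701 -0.019] 0.11212789831858058 7.0161722886446665 [ 0.645 -0.026]
nests [[ 0.58  -0.065]
 [ 0.722 -0.091]
 [ 0.64  -0.156]
 [ 0.666 -0.004]] [ 0.652 -0.079]
[168.802  -9.799 -98.606  79.534] [0.074 0.071 0.078 0.076]
knob top [ 0.452 -0.026] wheel hub [ 0.46  -0.077] conn1 [0.439 0.137]
knob depth [ 0.44  -0.034  0.122]
```

{"op": "jog_arm", "data": {
  "rows": [
    {"dx":-0.027,"dy":0.023,"dz":0.03,"rx":0,"ry":0,"rz":0,"jaw":0},
    {"dx":-0.027,"dy":0.023,"dz":0.03,"rx":0,"ry":0,"rz":0,"jaw":0},
    {"dx":0,"dy":0,"dz":0.035,"rx":0,"ry":0,"rz":0,"jaw":0},
    {"dx":0,"dy":0,"dz":0.035,"rx":0,"ry":0,"rz":0,"jaw":0},
    {"dx":0,"dy":0,"dz":0.035,"rx":0,"ry":0,"rz":0,"jaw":0},
    {"dx":0,"dy":0,"dz":0.03,"rx":0,"ry":0,"rz":0,"jaw":0},
    {"dx":0,"dy":0,"dz":0,"rx":0,"ry":0,"rz":0,"jaw":0}
  ]
}}

```text
time: 5.9
position: [0.6437, -0.0572, 0.1916]
ee_rot: [[-0.001, 1.0, -0.009], [1.0, 0.001, 0.002], [0.002, -0.009, -1.0]]
contact_force: [-0.3, 0.3, -0.5]
grip_width: 0.003
grasp_force: 0.0
```

{"op": "jog_arm", "data": {
  "rows": [
    {"dx":0.015,"dy":-0.002,"dz":0,"rx":0,"ry":0,"rz":0,"jaw":0},
    {"dx":0.02,"dy":-0.003,"dz":0,"rx":0,"ry":0,"rz":0,"jaw":0},
    {"dx":0.02,"dy":-0.003,"dz":0,"rx":0,"ry":0,"rz":0,"jaw":0},
    {"dx":0.02,"dy":-0.003,"dz":0,"rx":0,"ry":0,"rz":0,"jaw":0},
    {"dx":0.02,"dy":-0.003,"dz":0,"rx":0,"ry":0,"rz":0,"jaw":0},
    {"dx":0.02,"dy":-0.003,"dz":0,"rx":0,"ry":0,"rz":0,"jaw":0},
    {"dx":0.02,"dy":-0.003,"dz":0,"rx":0,"ry":0,"rz":0,"jaw":0},
    {"dx":0.02,"dy":-0.003,"dz":0,"rx":0,"ry":0,"rz":0,"jaw":0}
  ]
}}

```text
time: 6.7
position: [0.6242, 0.099, 0.1989]
ee_rot: [[-0.002, 1.0, 0.004], [1.0, 0.002, -0.0], [-0.0, 0.004, -1.0]]
contact_force: [0.9, -2.5, -1.5]
grip_width: -0.0
grasp_force: 1.0
```

Run:
```python
from tester import *
im=get_image("side"); cv2.imwrite("pics/s1.png",cv2.resize(cv2.cvtColor(im["pixels"][140:360,200:500],cv2.COLOR_RGB2BGR),None,fx=2,fy=2))
```

```text
(no output)
```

View pics/s1.png

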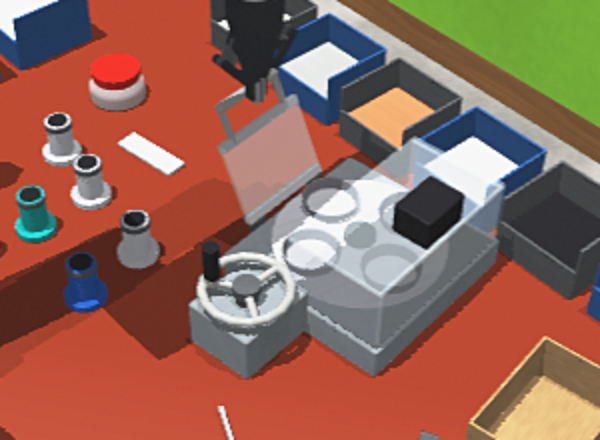

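The guard is past upright with its bar at about (240,105) in the crop, so it will fall on its own. I'm backing off upwards and going over the wheel while it does.

{"op": "jog_arm", "data": {
  "rows": [
    {"dx":0,"dy":0,"dz":-0.04,"rx":0,"ry":0,"rz":0,"jaw":0},
    {"dx":0,"dy":0,"dz":-0.04,"rx":0,"ry":0,"rz":0,"jaw":0},
    {"dx":0,"dy":0,"dz":-0.04,"rx":0,"ry":0,"rz":0,"jaw":0},
    {"dx":-0.03,"dy":-0.04,"dz":0,"rx":0,"ry":0,"rz":0,"jaw":60},
    {"dx":-0.03,"dy":-0.04,"dz":0,"rx":0,"ry":0,"rz":0,"jaw":60},
    {"dx":-0.03,"dy":-0.04,"dz":0,"rx":0,"ry":0,"rz":0,"jaw":60},
    {"dx":-0.03,"dy":-0.04,"dz":0,"rx":0,"ry":0,"rz":0,"jaw":60},
    {"dx":-0.01,"dy":-0.03,"dz":0,"rx":0,"ry":0,"rz":0,"jaw":60}
  ]
}}

```text
time: 7.55
position: [0.432, -0.0341, 0.3184]
ee_rot: [[-0.0, 1.0, 0.004], [1.0, 0.0, -0.001], [-0.001, 0.004, -1.0]]
contact_force: [-0.1, 0.0, -0.4]
grip_width: 0.602
grasp_force: 0.0
```

{"op": "jog_arm", "data": {
  "rows": [
    {"dx":0,"dy":0,"dz":0,"rx":0,"ry":0,"rz":0,"jaw":60},
    {"dx":0,"dy":0,"dz":0,"rx":0,"ry":0,"rz":0,"jaw":60}
  ]
}}

```text
time: 7.75
position: [0.4342, -0.0332, 0.3185]
ee_rot: [[-0.001, 1.0, 0.005], [1.0, 0.001, -0.0], [-0.0, 0.005, -1.0]]
contact_force: [-0.5, -0.1, 0.5]
grip_width: 0.602
grasp_force: 0.0
```

Run:
```python
from tester import *
s=manip.observe(); print(s["time"],s["position"])
im=wrist(); save(im,"w4"); marks(im)
```

```text
7.75 [ 0.434 -0.033  0.318]
hood 0.69 [539. 314.] [ 0.663 -0.139]
guard_hinge 0.81 [497. 126.] [0.638 0.042]
load_point 0.84 [501. 174.] [ 0.646 -0.01 ]
wheel_axis 0.84 [342. 253.] [ 0.461 -0.081]
crank_knob 0.56 [318. 220.] [ 0.437 -0.045]
nest0 0.88 [554. 248.] [ 0.726 -0.1  ]
nest0 0.81 [438. 224.] [ 0.58 -0.07]
nest0 0.56 [523. 177.] [ 0.672 -0.014]
```

View pics/w4.png

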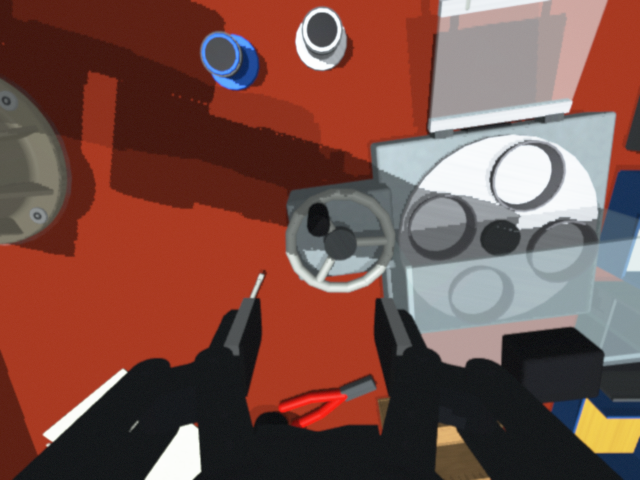

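The guard is down. The knob is at (318,219), the hub at (340,243), and the nests at (527,173), (441,226), (563,249) and (481,293).

Run:
```python
from tester import *
im=wrist()
f=lambda u,v,z:world(im,u,v,z)[:2]
N=np.array([f(*p,.076) for p in((527,173),(563,249),(481,293),(441,226))]);c=N.mean(0);print(N,c,"axis px",f(500,237,.065))
print(np.degrees(np.arctan2(*(N-c).T[::-1])),np.linalg.norm(N-c,axis=1))
for n,a,b in(("base front",(373,145),(615,113)),):
    a,b=f(*a,.048),f(*b,.048);print(n,a,b,np.linalg.norm(a-b),np.degrees(np.arctan2(*(b-a)[::-1])),(a+b)/2)
a,b=f(430,131,.05),f(573,109,.05);print("panel edge",a,b,np.degrees(np.arctan2(*(b-a)[::-1])))
w=f(340,243,.1);k=f(318,219,.125);print("hub",w,"knob",k,np.linalg.norm(k-w),np.degrees(np.arctan2(*(k-w)[::-1])), f(319,208,.152))
for p in((318,215),(318,222),(316,212),(340,243),(500,237),(420,220)):print(p,world(im,*p))
# disc outline points
P=np.array([world(im,u,v) for u,v in((596,178),(575,158),(520,136),(470,145),(430,170),(408,200))]);print(P)
```

```text
[[ 0.662 -0.006]
 [ 0.722 -0.094]
 [ 0.635 -0.151]
 [ 0.576 -0.066]] [ 0.649 -0.079] axis px [ 0.652 -0.083]
[  79.51   -11.337 -100.904  169.626] [0.075 0.074 0.073 0.074]
base front [0.499 0.021] [0.763 0.055] 0.2666054672160806 7.394961611861964 [0.631 0.038]
panel edge [0.561 0.036] [0.714 0.059] 8.54866018232183
hub [ 0.46  -0.078] knob [ 0.436 -0.044] 0.04168616439527577 125.07562755317794 [ 0.437 -0.026]
(318, 215) [ 0.436 -0.033  0.151]
(318, 222) [ 0.436 -0.039  0.153]
(316, 212) [ 0.434 -0.034  0.136]
(340, 243) [ 0.46  -0.078  0.1  ]
(500, 237) [ 0.648 -0.08   0.073]
(420, 220) [ 0.557 -0.064  0.058]
[[ 0.761 -0.016  0.048]
 [ 0.722  0.008  0.06 ]
 [ 0.656  0.032  0.06 ]
 [ 0.605  0.022  0.055]
 [ 0.566 -0.007  0.048]
 [ 0.543 -0.042  0.05 ]]
```

{"op": "jog_arm", "data": {
  "rows": [
    {"dx":0,"dy":0,"dz":0,"rx":0,"ry":0,"rz":-8.5,"jaw":60},
    {"dx":0,"dy":0,"dz":0,"rx":0,"ry":0,"rz":-8.5,"jaw":60},
    {"dx":0,"dy":0,"dz":0,"rx":0,"ry":0,"rz":-8.5,"jaw":60},
    {"dx":0,"dy":0,"dz":0,"rx":0,"ry":0,"rz":-8.5,"jaw":60},
    {"dx":0,"dy":0,"dz":0,"rx":0,"ry":0,"rz":-8.5,"jaw":60},
    {"dx":0,"dy":0,"dz":0,"rx":0,"ry":0,"rz":-8.5,"jaw":60},
    {"dx":0,"dy":0,"dz":0,"rx":0,"ry":0,"rz":-8.5,"jaw":60},
    {"dx":0,"dy":0,"dz":0,"rx":0,"ry":0,"rz":-8.5,"jaw":60}
  ]
}}

```text
time: 9.0
position: [0.434, -0.0336, 0.3161]
ee_rot: [[-0.93, 0.368, -0.0], [0.368, 0.93, 0.0], [0.001, 0.0, -1.0]]
contact_force: [0.9, 0.6, -0.5]
grip_width: 0.598
grasp_force: 0.0
```

{"op": "jog_arm", "data": {
  "rows": [
    {"dx":0,"dy":0,"dz":0,"rx":0,"ry":0,"rz":-7.5,"jaw":60},
    {"dx":0,"dy":0,"dz":0,"rx":0,"ry":0,"rz":-7.5,"jaw":60},
    {"dx":0,"dy":0,"dz":0,"rx":0,"ry":0,"rz":-7,"jaw":60},
    {"dx":-0.002,"dy":-0.007,"dz":0.05,"rx":0,"ry":0,"rz":0,"jaw":60},
    {"dx":0,"dy":0,"dz":0.05,"rx":0,"ry":0,"rz":0,"jaw":60},
    {"dx":0,"dy":0,"dz":0,"rx":0,"ry":0,"rz":0,"jaw":60}
  ]
}}

```text
time: 9.6
position: [0.4289, -0.0386, 0.2091]
ee_rot: [[-1.0, -0.001, -0.017], [-0.001, 1.0, 0.005], [0.017, 0.005, -1.0]]
contact_force: [-1.1, 0.2, -0.5]
grip_width: 0.599
grasp_force: 0.0
```

Run:
```python
from tester import *
s=manip.observe(); print(s["time"],s["position"],s["ee_rot"],s["joints"])
im=wrist(); save(im,"w5"); marks(im,names=["crank_knob","wheel_axis"])
z=im["z_map"]; ys,xs=np.mgrid[0:480:2,0:640:2]
P=np.array([world(im,x,y) for x,y in zip(xs.ravel(),ys.ravel()) if z[y,x]>0.05])
k=P[(np.hypot(P[:,0]-.436,P[:,1]+.04)<.03)&(P[:,2]>.149)&(P[:,2]<.16)]
print(len(k),k.mean(0),k.min(0),k.max(0))
```

```text
9.6 [ 0.429 -0.039  0.209] [[-1.    -0.001 -0.017]
 [-0.001  1.     0.005]
 [ 0.017  0.005 -1.   ]] [-0.277  0.058 -0.324  1.206  0.    -0.277]
crank_knob 0.72 [309. 260.] [ 0.439 -0.045]
wheel_axis 0.71 [259. 289.] [ 0.46  -0.081]
wheel_axis 0.52 [346. 416.] [ 0.575 -0.016]
216 [ 0.436 -0.044  0.152] [ 0.426 -0.054  0.149] [ 0.447 -0.033  0.154]
```

{"op": "jog_arm", "data": {
  "rows": [
    {"dx":0,"dy":-0.004,"dz":0.03,"rx":0,"ry":0,"rz":0,"jaw":60},
    {"dx":0,"dy":0,"dz":0.035,"rx":0,"ry":0,"rz":0,"jaw":60},
    {"dx":0,"dy":0,"dz":0.035,"rx":0,"ry":0,"rz":0,"jaw":60},
    {"dx":0,"dy":0,"dz":0,"rx":0,"ry":0,"rz":0,"jaw":60},
    {"dx":0,"dy":0,"dz":0,"rx":0,"ry":0,"rz":0,"jaw":60},
    {"dx":0,"dy":0,"dz":0,"rx":0,"ry":0,"rz":0,"jaw":60}
  ]
}}

```text
time: 10.35
position: [0.4387, -0.0453, 0.12]
ee_rot: [[-1.0, -0.001, 0.005], [-0.001, 1.0, -0.001], [-0.005, -0.001, -1.0]]
contact_force: [0.3, -0.3, 1.2]
grip_width: 0.601
grasp_force: 0.0
```

{"op": "jog_arm", "data": {
  "rows": [
    {"dx":0.001,"dy":0.001,"dz":0.007,"rx":0,"ry":0,"rz":0,"jaw":60},
    {"dx":0,"dy":0,"dz":0,"rx":0,"ry":0,"rz":0,"jaw":0},
    {"dx":0,"dy":0,"dz":0,"rx":0,"ry":0,"rz":0,"jaw":0},
    {"dx":0,"dy":0,"dz":0,"rx":0,"ry":0,"rz":0,"jaw":0},
    {"dx":0,"dy":0,"dz":0,"rx":0,"ry":0,"rz":0,"jaw":0}
  ],
  "newtons": 40
}}

```text
time: 10.85
position: [0.4349, -0.0433, 0.1103]
ee_rot: [[-1.0, -0.001, 0.001], [-0.001, 1.0, 0.0], [-0.001, 0.0, -1.0]]
contact_force: [-2.0, 1.9, 5.5]
grip_width: 0.246
grasp_force: 39.0
```

Run:
```python
import numpy as np
# circle steps: start angle a0, step in deg; tool dx=-X, dy=+Y
w=np.array([.4605,-.0785]);r=.045
for a0,st,n in((122,30,5),(272,30,12)):
    a=np.radians(a0+st*np.arange(n+1));p=r*np.c_[np.cos(a),np.sin(a)];d=np.diff(p,axis=0)
    print(a0,[(round(-x,4),round(y,4)) for x,y in d],w+p[0])
```

```text
122 [(np.float64(0.0159), np.float64(-0.017)), (np.float64(0.0052), np.float64(-0.0227)), (np.float64(-0.0068), np.float64(-0.0223)), (np.float64(-0.017), np.float64(-0.0159)), (np.float64(-0.0227), np.float64(-0.0052))] [ 0.43665363 -0.04033784]
272 [(np.float64(-0.0223), np.float64(0.0068)), (np.float64(-0.0159), np.float64(0.017)), (np.float64(-0.0052), np.float64(0.0227)), (np.float64(0.0068), np.float64(0.0223)), (np.float64(0.017), np.float64(0.0159)), (np.float64(0.0227), np.float64(0.0052)), (np.float64(0.0223), np.float64(-0.0068)), (np.float64(0.0159), np.float64(-0.017)), (np.float64(0.0052), np.float64(-0.0227)), (np.float64(-0.0068), np.float64(-0.0223)), (np.float64(-0.017), np.float64(-0.0159)), (np.float64(-0.0227), np.float64(-0.0052))] [ 0.46207048 -0.12347259]
```

{"op": "jog_arm", "data": {
  "rows": [
    {"dx":0.0134,"dy":-0.0127,"dz":0,"rx":0,"ry":0,"rz":0,"jaw":0},
    {"dx":0.006,"dy":-0.0225,"dz":0,"rx":0,"ry":0,"rz":0,"jaw":0},
    {"dx":-0.006,"dy":-0.0225,"dz":0,"rx":0,"ry":0,"rz":0,"jaw":0},
    {"dx":-0.0165,"dy":-0.0165,"dz":0,"rx":0,"ry":0,"rz":0,"jaw":0},
    {"dx":-0.0225,"dy":-0.006,"dz":0,"rx":0,"ry":0,"rz":0,"jaw":0},
    {"dx":0,"dy":0,"dz":0,"rx":0,"ry":0,"rz":0,"jaw":0},
    {"dx":0,"dy":0,"dz":0,"rx":0,"ry":0,"rz":0,"jaw":0}
  ]
}}

```text
time: 11.55
position: [0.4618, -0.1257, 0.1104]
ee_rot: [[-1.0, -0.0, 0.002], [-0.0, 1.0, -0.004], [-0.002, -0.004, -1.0]]
contact_force: [0.8, -6.7, 1.5]
grip_width: 0.245
grasp_force: 41.1
```

Run:
```python
from tester import *
im=get_image("scene"); 
print(manip.observe()["position"],manip.observe()["contact_force"])
marks(im,"scene",["nest0","load_point","crank_knob"])
im=get_image("side"); marks(im,"side",["nest0","load_point","guard_hinge"])
im=wrist(); save(im,"w6");marks(im,"wrist",["nest0","load_point","guard_hinge"])
```

```text
[ 0.461 -0.126  0.11 ] [ 1.922 -7.278  0.973]
nest0 0.97 [272. 313.] [ 0.726 -0.073]
nest0 0.93 [285. 261.] [ 0.574 -0.086]
nest0 0.69 [310. 286.] [ 0.63  -0.008]
load_point 0.66 [308. 290.] [ 0.645 -0.008]
crank_knob 0.68 [282. 208.] [ 0.461 -0.121]
nest0 0.16 [298. 207.] [0.617 0.228]
load_point 0.79 [360. 250.] [ 0.634 -0.024]
load_point 0.66 [341. 238.] [0.626 0.046]
guard_hinge 0.72 [340. 239.] [0.625 0.051]
guard_hinge 0.69 [359. 246.] [ 0.649 -0.003]
load_point 0.43 [122.  18.] [ 0.333 -0.22 ]
```

{"op": "jog_arm", "data": {
  "rows": [
    {"dx":0,"dy":0,"dz":0,"rx":0,"ry":0,"rz":0,"jaw":60},
    {"dx":0,"dy":0,"dz":0,"rx":0,"ry":0,"rz":0,"jaw":60},
    {"dx":0,"dy":0,"dz":-0.04,"rx":0,"ry":0,"rz":0,"jaw":60},
    {"dx":0,"dy":0,"dz":-0.045,"rx":0,"ry":0,"rz":0,"jaw":60},
    {"dx":0,"dy":0.04,"dz":-0.03,"rx":0,"ry":0,"rz":0,"jaw":60},
    {"dx":0.01,"dy":0.045,"dz":-0.015,"rx":0,"ry":0,"rz":0,"jaw":60},
    {"dx":0.01,"dy":0.045,"dz":0,"rx":0,"ry":0,"rz":0,"jaw":60},
    {"dx":0,"dy":0.045,"dz":0,"rx":0,"ry":0,"rz":0,"jaw":60}
  ]
}}

```text
time: 12.95
position: [0.4385, 0.053, 0.2404]
ee_rot: [[-1.0, -0.0, -0.0], [-0.0, 1.0, 0.0], [0.0, 0.0, -1.0]]
contact_force: [1.6, -0.0, 0.0]
grip_width: 0.6
grasp_force: 0.0
```

{"op": "jog_arm", "data": {
  "rows": [
    {"dx":0,"dy":0.045,"dz":0,"rx":0,"ry":0,"rz":0,"jaw":60},
    {"dx":0,"dy":0.043,"dz":0,"rx":0,"ry":0,"rz":0,"jaw":60},
    {"dx":0,"dy":0,"dz":0,"rx":0,"ry":0,"rz":0,"jaw":60},
    {"dx":0,"dy":0,"dz":0,"rx":0,"ry":0,"rz":0,"jaw":60}
  ]
}}

```text
time: 13.35
position: [0.4391, 0.1404, 0.2394]
ee_rot: [[-1.0, -0.004, -0.001], [-0.004, 1.0, -0.0], [0.001, -0.0, -1.0]]
contact_force: [-0.3, 0.2, -0.2]
grip_width: 0.599
grasp_force: 0.0
```

```bash
cat >> conn.py <<'E'
def tops(im,lo=.063,hi=.076):
    """clusters of depth points at connector-top height -> centre, radius, colour"""
    z=im["z_map"]; K=im["mtx"]; v,u=np.mgrid[0:480,0:640]
    C=np.stack([(u-K[0,2])/K[0,0]*z,-(v-K[1,2])/K[1,1]*z,-z,np.ones_like(z)],-1)
    T=im["T_wc"] if "T_wc" in im else np.linalg.inv(im["world_to_cam"])
    W=C@T.T
    M=((W[...,2]>lo)&(W[...,2]<hi)&(z>0.05)).astype(np.uint8)
    M=cv2.dilate(M,np.ones((3,3)))
    n,lab,st,_=cv2.connectedComponentsWithStats(M)
    for i in range(1,n):
        s=(lab==i)&(W[...,2]>lo)&(W[...,2]<hi)&(z>.05)
        if s.sum()<30: continue
        c,r=cv2.minEnclosingCircle(W[s][:,:2].astype(np.float32))
        if .014<r<.03: print("top",np.array(c),"r",round(r,4),"px",st[i][:4]+[0,0,0,0],"rgb",im["pixels"][s].mean(0).round(),s.sum())
E
python3 - <<'E'
from conn import *
s=manip.observe(); print(s["time"],s["position"],s["ee_rot"][:,2])
im=wrist(); save(im,"w7"); tops(im)
for o in conns(im): print(*o[:4])
E
```

```text
13.35 [0.439 0.14  0.239] [-0.001 -0.    -1.   ]
top [0.271 0.276] r 0.0211 px [465   0  58  34] rgb [132. 128.  65.] 1410
top [0.339 0.111] r 0.0206 px [258  69  51  55] rgb [ 64.  83. 114.] 2037
top [0.358 0.266] r 0.021 px [440  95  52  53] rgb [ 65. 120. 121.] 1951
top [0.441 0.132] r 0.0207 px [287 191  46  46] rgb [109. 111. 114.] 1493
top [0.456 0.272] r 0.0213 px [434 209  47  44] rgb [123. 124. 127.] 1459
top [0.477 0.38 ] r 0.0213 px [543 229  48  43] rgb [118. 119. 123.] 1412
top [ 0.65 -0.14] r 0.0276 px [ 50 374  40  39] rgb [67. 69. 71.] 419
top [ 0.642 -0.093] r 0.0164 px [ 95 378  26  24] rgb [50. 53. 55.] 175
0.76 [152. 154. 157.] [0.456 0.272] 0.02123256027698517
0.75 [ 48. 136. 136.] [0.359 0.266] 0.021033847704529762
```

{"op": "jog_arm", "data": {
  "rows": [
    {"dx":-0.002,"dy":-0.008,"dz":0.045,"rx":0,"ry":0,"rz":0.2,"jaw":64},
    {"dx":0,"dy":0,"dz":0.045,"rx":0,"ry":0,"rz":0,"jaw":64},
    {"dx":0,"dy":0,"dz":0.045,"rx":0,"ry":0,"rz":0,"jaw":64},
    {"dx":0,"dy":0,"dz":0.045,"rx":0,"ry":0,"rz":0,"jaw":64},
    {"dx":0,"dy":0,"dz":0.037,"rx":0,"ry":0,"rz":0,"jaw":64},
    {"dx":0,"dy":0,"dz":0,"rx":0,"ry":0,"rz":0,"jaw":64},
    {"dx":0,"dy":0,"dz":0,"rx":0,"ry":0,"rz":0,"jaw":64}
  ]
}}

```text
time: 14.15
position: [0.4419, 0.1302, 0.023]
ee_rot: [[-1.0, 0.005, -0.002], [0.005, 1.0, -0.0], [0.002, -0.0, -1.0]]
contact_force: [-0.0, -0.6, 0.7]
grip_width: 0.643
grasp_force: 0.0
```

{"op": "jog_arm", "data": {
  "rows": [
    {"dx":0,"dy":0,"dz":0,"rx":0,"ry":0,"rz":0,"jaw":0},
    {"dx":0,"dy":0,"dz":0,"rx":0,"ry":0,"rz":0,"jaw":0},
    {"dx":0,"dy":0,"dz":0,"rx":0,"ry":0,"rz":0,"jaw":0},
    {"dx":0,"dy":0,"dz":0,"rx":0,"ry":0,"rz":0,"jaw":0}
  ],
  "newtons": 60
}}

```text
time: 14.55
position: [0.4446, 0.1312, 0.0252]
ee_rot: [[-1.0, 0.003, 0.005], [0.003, 1.0, -0.0], [-0.005, -0.0, -1.0]]
contact_force: [-0.0, -1.0, 8.0]
grip_width: 0.433
grasp_force: 60.4
```

{"op": "jog_arm", "data": {
  "rows": [
    {"dx":0,"dy":0,"dz":-0.045,"rx":0,"ry":0,"rz":0,"jaw":0},
    {"dx":0,"dy":0,"dz":-0.045,"rx":0,"ry":0,"rz":0,"jaw":0},
    {"dx":0,"dy":0,"dz":-0.045,"rx":0,"ry":0,"rz":0,"jaw":0},
    {"dx":-0.03,"dy":0,"dz":-0.04,"rx":0,"ry":0,"rz":0,"jaw":0},
    {"dx":-0.04,"dy":-0.01,"dz":-0.04,"rx":0,"ry":0,"rz":0,"jaw":0},
    {"dx":-0.04,"dy":-0.01,"dz":-0.01,"rx":0,"ry":0,"rz":0,"jaw":0},
    {"dx":-0.04,"dy":-0.01,"dz":0,"rx":0,"ry":0,"rz":0,"jaw":0},
    {"dx":0,"dy":0,"dz":0,"rx":0,"ry":0,"rz":0,"jaw":0}
  ]
}}

```text
time: 15.35
position: [0.5917, 0.1006, 0.2424]
ee_rot: [[-1.0, 0.005, 0.004], [0.005, 1.0, -0.0], [-0.004, -0.0, -1.0]]
contact_force: [-1.6, 0.3, -2.4]
grip_width: 0.435
grasp_force: 45.0
```

Run:
```python
from tester import *
s=manip.observe(); print(s["time"],s["position"],s["ee_rot"][:,2],s["grip_width"])
im=wrist(); save(im,"w8"); marks(im)
```

```text
15.35 [0.592 0.101 0.242] [ 0.004 -0.    -1.   ] 0.43452567764809497
hood 0.98 [  9. 325.] [ 0.661 -0.142]
hood 0.28 [509.  53.] [0.473 0.216]
guard_hinge 0.9 [264. 249.] [0.636 0.045]
load_point 0.77 [210. 258.] [ 0.642 -0.008]
load_point 0.74 [162. 249.] [ 0.632 -0.054]
wheel_axis 0.71 [507.  52.] [0.469 0.226]
wheel_axis 0.6 [38. 42.] [ 0.462 -0.082]
wheel_axis 0.43 [317. 308.] [0.66  0.099]
guard_bar 0.81 [433. 236.] [0.57  0.163]
nest0 0.9 [153. 330.] [ 0.725 -0.079]
nest0 0.71 [112. 199.] [ 0.581 -0.094]
nest0 0.62 [208. 264.] [ 0.647 -0.01 ]
```

View pics/w8.png

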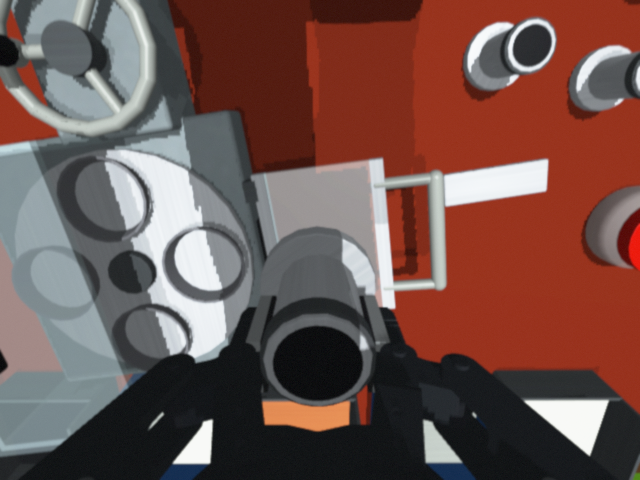

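The connector is held at (317,340). The front nest's rim is at (205,263), with the other nests at (105,198), (154,338) and (56,282).

Run:
```python
from tester import *
im=wrist()
f=lambda u,v,z:world(im,u,v,z)[:2]
N=np.array([f(*p,.076) for p in((205,263),(154,338),(56,282),(105,198))]);c=N.mean(0);print(N,c,f(132,271,.07))
print(np.degrees(np.arctan2(*(N-c).T[::-1])),np.linalg.norm(N-c,axis=1))
p=[f(253,175,.052),f(382,158,.065)];d=p[1]-p[0];print("panel side",p,np.degrees(np.arctan2(*d[::-1])))
b=[f(437,177,.074),f(441,285,.074)];print("bar",b,np.mean(b,0),np.degrees(np.arctan2(*(b[1]-b[0])[::-1])))
print(world(im,190,258),world(im,215,268))
print("driver etc none; obj foot", np.round(manip.observe()["contact_force"],1))
```

```text
[[ 0.634 -0.006]
 [ 0.719 -0.068]
 [ 0.654 -0.153]
 [ 0.571 -0.089]] [ 0.645 -0.079] [ 0.645 -0.081]
[  97.865    8.583  -82.61  -172.41 ] [0.074 0.075 0.075 0.074]
panel side [array([0.555, 0.041]), array([0.538, 0.16 ])] 98.08203961702313
bar [array([0.553, 0.208]), array([0.659, 0.223])] [0.606 0.216] 8.332041010811908
[ 0.635 -0.025  0.062] [ 0.647 -0.002  0.06 ]
driver etc none; obj foot [-0.3  0.8 -2.3]
```

{"op": "jog_arm", "data": {
  "rows": [
    {"dx":-0.015,"dy":-0.035,"dz":0,"rx":0,"ry":0,"rz":0,"jaw":0},
    {"dx":-0.015,"dy":-0.036,"dz":0,"rx":0,"ry":0,"rz":0,"jaw":0},
    {"dx":-0.015,"dy":-0.036,"dz":0,"rx":0,"ry":0,"rz":0,"jaw":0},
    {"dx":0,"dy":0,"dz":0.035,"rx":0,"ry":0,"rz":0,"jaw":0},
    {"dx":0,"dy":0,"dz":0.035,"rx":0,"ry":0,"rz":0,"jaw":0},
    {"dx":0,"dy":0,"dz":0.035,"rx":0,"ry":0,"rz":0,"jaw":0},
    {"dx":0,"dy":0,"dz":0.025,"rx":0,"ry":0,"rz":0,"jaw":0},
    {"dx":0,"dy":0,"dz":0,"rx":0,"ry":0,"rz":0,"jaw":0}
  ]
}}

```text
time: 16.6
position: [0.6283, -0.0044, 0.1086]
ee_rot: [[-1.0, 0.003, -0.008], [0.003, 1.0, 0.001], [0.008, 0.001, -1.0]]
contact_force: [-0.1, 0.3, -1.5]
grip_width: 0.433
grasp_force: 60.9
```

{"op": "jog_arm", "data": {
  "rows": [
    {"dx":0,"dy":0,"dz":0,"rx":0,"ry":0,"rz":0,"jaw":0},
    {"dx":0,"dy":0,"dz":0,"rx":0,"ry":0,"rz":0,"jaw":0}
  ]
}}

```text
time: 16.8
position: [0.6331, -0.005, 0.1149]
ee_rot: [[-1.0, 0.002, 0.004], [0.002, 1.0, -0.0], [-0.004, -0.0, -1.0]]
contact_force: [1.2, 0.4, -1.6]
grip_width: 0.433
grasp_force: 60.9
```

{"op": "jog_arm", "data": {
  "rows": [
    {"dx":-0.005,"dy":0,"dz":0,"rx":0,"ry":0,"rz":0,"jaw":0},
    {"dx":0,"dy":0,"dz":0.01,"rx":0,"ry":0,"rz":0,"jaw":0},
    {"dx":0,"dy":0,"dz":0.01,"rx":0,"ry":0,"rz":0,"jaw":0},
    {"dx":0,"dy":0,"dz":0.008,"rx":0,"ry":0,"rz":0,"jaw":0},
    {"dx":0,"dy":0,"dz":0,"rx":0,"ry":0,"rz":0,"jaw":0},
    {"dx":0,"dy":0,"dz":0,"rx":0,"ry":0,"rz":0,"jaw":0},
    {"dx":0,"dy":0,"dz":0,"rx":0,"ry":0,"rz":0,"jaw":0}
  ]
}}

```text
time: 17.5
position: [0.6443, -0.0075, 0.09]
ee_rot: [[-1.0, 0.004, 0.017], [0.004, 1.0, -0.005], [-0.017, -0.005, -1.0]]
contact_force: [8.7, -4.9, 13.0]
grip_width: 0.43
grasp_force: 63.1
```

{"op": "jog_arm", "data": {
  "rows": [
    {"dx":-0.003,"dy":-0.002,"dz":0,"rx":0,"ry":0,"rz":0,"jaw":0},
    {"dx":0,"dy":0,"dz":0,"rx":0,"ry":0,"rz":0,"jaw":0},
    {"dx":0,"dy":0,"dz":0,"rx":0,"ry":0,"rz":0,"jaw":0}
  ]
}}

```text
time: 17.8
position: [0.6448, -0.0087, 0.0868]
ee_rot: [[-1.0, 0.003, 0.011], [0.003, 1.0, -0.003], [-0.011, -0.003, -1.0]]
contact_force: [7.0, -3.8, 0.9]
grip_width: 0.428
grasp_force: 61.8
```

{"op": "jog_arm", "data": {
  "rows": [
    {"dx":-0.002,"dy":-0.001,"dz":0.002,"rx":0,"ry":0,"rz":0,"jaw":0},
    {"dx":0,"dy":0,"dz":0,"rx":0,"ry":0,"rz":0,"jaw":0},
    {"dx":0,"dy":0,"dz":0,"rx":0,"ry":0,"rz":0,"jaw":0}
  ]
}}

```text
time: 18.1
position: [0.6451, -0.0088, 0.0865]
ee_rot: [[-1.0, 0.003, 0.008], [0.003, 1.0, -0.002], [-0.008, -0.002, -1.0]]
contact_force: [-0.9, -0.9, 13.7]
grip_width: 0.429
grasp_force: 63.5
```

{"op": "jog_arm", "data": {
  "rows": [
    {"dx":0,"dy":0,"dz":-0.001,"rx":0,"ry":0,"rz":0,"jaw":62},
    {"dx":0,"dy":0,"dz":0,"rx":0,"ry":0,"rz":0,"jaw":62},
    {"dx":0,"dy":0,"dz":0,"rx":0,"ry":0,"rz":0,"jaw":62},
    {"dx":0,"dy":0,"dz":-0.02,"rx":0,"ry":0,"rz":0,"jaw":62},
    {"dx":0,"dy":0,"dz":-0.045,"rx":0,"ry":0,"rz":0,"jaw":62},
    {"dx":0,"dy":0,"dz":-0.045,"rx":0,"ry":0,"rz":0,"jaw":62},
    {"dx":0.02,"dy":-0.01,"dz":-0.04,"rx":0,"ry":0,"rz":0,"jaw":62},
    {"dx":0.045,"dy":-0.02,"dz":0,"rx":0,"ry":0,"rz":0,"jaw":62}
  ]
}}

```text
time: 18.9
position: [0.5818, -0.0382, 0.2393]
ee_rot: [[-1.0, 0.0, 0.012], [0.0, 1.0, -0.002], [-0.012, -0.002, -1.0]]
contact_force: [-0.2, -0.8, 0.6]
grip_width: 0.619
grasp_force: 0.0
```

{"op": "jog_arm", "data": {
  "rows": [
    {"dx":0.045,"dy":-0.02,"dz":0,"rx":0,"ry":0,"rz":0,"jaw":62},
    {"dx":0.045,"dy":-0.02,"dz":0,"rx":0,"ry":0,"rz":0,"jaw":62},
    {"dx":0,"dy":0,"dz":0,"rx":0,"ry":0,"rz":0,"jaw":60},
    {"dx":0,"dy":0,"dz":0,"rx":0,"ry":0,"rz":0,"jaw":60},
    {"dx":0,"dy":0,"dz":0,"rx":0,"ry":0,"rz":0,"jaw":60}
  ]
}}

```text
time: 19.4
position: [0.4874, -0.0776, 0.2337]
ee_rot: [[-1.0, 0.003, 0.001], [0.003, 1.0, -0.0], [-0.001, -0.0, -1.0]]
contact_force: [0.5, 0.1, 0.4]
grip_width: 0.595
grasp_force: 0.0
```

```bash
cat > at.py <<'E'
from conn import *
def depthcirc(im,c0,r0,lo,hi):
    z=im["z_map"]; K=im["mtx"]; v,u=np.mgrid[0:480,0:640]
    C=np.stack([(u-K[0,2])/K[0,0]*z,-(v-K[1,2])/K[1,1]*z,-z,np.ones_like(z)],-1)
    W=C@im["T_wc"].T
    s=(W[...,2]>lo)&(W[...,2]<hi)&(z>.05)&(np.hypot(W[...,0]-c0[0],W[...,1]-c0[1])<r0)
    if s.sum()<20: return None
    c,r=cv2.minEnclosingCircle(W[s][:,:2].astype(np.float32)); return np.array(c),round(r,4),int(s.sum())
E
python3 - <<'E'
from at import *
s=manip.observe(); print(s["time"],s["position"],s["ee_rot"][:,2])
im=wrist(); save(im,"w9"); tops(im)
print("placed",depthcirc(im,(.643,-.008),.04,.122,.135)); print("knob",depthcirc(im,(.461,-.125),.04,.146,.158))
E
```

```text
19.4 [ 0.487 -0.078  0.234] [ 0.001 -0.    -1.   ]
top [0.339 0.111] r 0.0214 px [531   0  59  59] rgb [39. 51. 78.] 2578
top [ 0.511 -0.036] r 0.0143 px [351 228  27  24] rgb [121. 132. 135.] 181
top [ 0.652 -0.077] r 0.0201 px [314 345  20  39] rgb [ 99. 106. 109.] 416
top [ 0.714 -0.056] r 0.0296 px [322 389  38  37] rgb [111. 113. 118.] 253
placed (array([ 0.637, -0.02 ]), 0.018, 440)
knob (array([ 0.478, -0.123]), 0.011, 809)
```

View pics/w9.png

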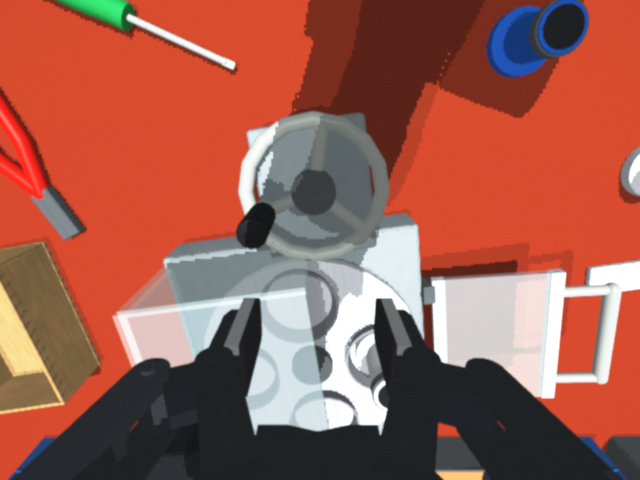

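The knob is now at (255,225), at world (0.478,-0.123), so it moved about 20° while I was placing. The connector sits in the front nest near (375,370). Next I'll re-grip the knob and wind two turns.

{"op": "jog_arm", "data": {
  "rows": [
    {"dx":0.0095,"dy":-0.045,"dz":0,"rx":0,"ry":0,"rz":0,"jaw":60},
    {"dx":0,"dy":0,"dz":0.04,"rx":0,"ry":0,"rz":0,"jaw":60},
    {"dx":0,"dy":0,"dz":0.04,"rx":0,"ry":0,"rz":0,"jaw":60},
    {"dx":0,"dy":0,"dz":0.04,"rx":0,"ry":0,"rz":0,"jaw":60},
    {"dx":0,"dy":0,"dz":0,"rx":0,"ry":0,"rz":0,"jaw":60},
    {"dx":0,"dy":0,"dz":0,"rx":0,"ry":0,"rz":0,"jaw":60},
    {"dx":0,"dy":0,"dz":0,"rx":0,"ry":0,"rz":0,"jaw":60}
  ]
}}

```text
time: 20.15
position: [0.479, -0.123, 0.1156]
ee_rot: [[-1.0, 0.002, 0.003], [0.002, 1.0, -0.001], [-0.003, -0.001, -1.0]]
contact_force: [-0.7, -0.6, 0.4]
grip_width: 0.602
grasp_force: 0.0
```

{"op": "jog_arm", "data": {
  "rows": [
    {"dx":0,"dy":0,"dz":0,"rx":0,"ry":0,"rz":0,"jaw":0},
    {"dx":0,"dy":0,"dz":0,"rx":0,"ry":0,"rz":0,"jaw":0},
    {"dx":0,"dy":0,"dz":0,"rx":0,"ry":0,"rz":0,"jaw":0},
    {"dx":0,"dy":0,"dz":0,"rx":0,"ry":0,"rz":0,"jaw":0}
  ],
  "newtons": 40
}}

```text
time: 20.55
position: [0.478, -0.1226, 0.1155]
ee_rot: [[-1.0, 0.002, 0.003], [0.002, 1.0, -0.0], [-0.003, -0.0, -1.0]]
contact_force: [0.0, 1.3, 6.2]
grip_width: 0.246
grasp_force: 38.9
```

{"op": "jog_arm", "data": {
  "rows": [
    {"dx":-0.004,"dy":0.003,"dz":0,"rx":0,"ry":0,"rz":0,"jaw":0},
    {"dx":-0.0165,"dy":0.0165,"dz":0,"rx":0,"ry":0,"rz":0,"jaw":0},
    {"dx":-0.006,"dy":0.0225,"dz":0,"rx":0,"ry":0,"rz":0,"jaw":0},
    {"dx":0.006,"dy":0.0225,"dz":0,"rx":0,"ry":0,"rz":0,"jaw":0},
    {"dx":0.0165,"dy":0.0165,"dz":0,"rx":0,"ry":0,"rz":0,"jaw":0},
    {"dx":0.0225,"dy":0.006,"dz":0,"rx":0,"ry":0,"rz":0,"jaw":0},
    {"dx":0.0225,"dy":-0.006,"dz":0,"rx":0,"ry":0,"rz":0,"jaw":0},
    {"dx":0.0165,"dy":-0.0165,"dz":0,"rx":0,"ry":0,"rz":0,"jaw":0}
  ]
}}

```text
time: 21.35
position: [0.4218, -0.058, 0.1156]
ee_rot: [[-1.0, 0.0, 0.007], [0.0, 1.0, -0.002], [-0.007, -0.002, -1.0]]
contact_force: [13.3, -5.3, -6.7]
grip_width: 0.246
grasp_force: 40.2
```

{"op": "jog_arm", "data": {
  "rows": [
    {"dx":0.006,"dy":-0.0225,"dz":0,"rx":0,"ry":0,"rz":0,"jaw":0},
    {"dx":-0.006,"dy":-0.0225,"dz":0,"rx":0,"ry":0,"rz":0,"jaw":0},
    {"dx":-0.0165,"dy":-0.0165,"dz":0,"rx":0,"ry":0,"rz":0,"jaw":0},
    {"dx":-0.0225,"dy":-0.006,"dz":0,"rx":0,"ry":0,"rz":0,"jaw":0},
    {"dx":-0.0225,"dy":0.006,"dz":0,"rx":0,"ry":0,"rz":0,"jaw":0},
    {"dx":-0.0165,"dy":0.0165,"dz":0,"rx":0,"ry":0,"rz":0,"jaw":0},
    {"dx":-0.006,"dy":0.0225,"dz":0,"rx":0,"ry":0,"rz":0,"jaw":0},
    {"dx":0.006,"dy":0.0225,"dz":0,"rx":0,"ry":0,"rz":0,"jaw":0}
  ]
}}

```text
time: 22.15
position: [0.5006, -0.059, 0.1154]
ee_rot: [[-1.0, 0.004, 0.005], [0.004, 1.0, -0.003], [-0.005, -0.003, -1.0]]
contact_force: [-6.6, -6.7, 10.8]
grip_width: 0.25
grasp_force: 42.4
```

{"op": "jog_arm", "data": {
  "rows": [
    {"dx":0.0165,"dy":0.0165,"dz":0,"rx":0,"ry":0,"rz":0,"jaw":0},
    {"dx":0.0225,"dy":0.006,"dz":0,"rx":0,"ry":0,"rz":0,"jaw":0},
    {"dx":0.0225,"dy":-0.006,"dz":0,"rx":0,"ry":0,"rz":0,"jaw":0},
    {"dx":0.0165,"dy":-0.0165,"dz":0,"rx":0,"ry":0,"rz":0,"jaw":0},
    {"dx":0.006,"dy":-0.0225,"dz":0,"rx":0,"ry":0,"rz":0,"jaw":0},
    {"dx":-0.006,"dy":-0.0225,"dz":0,"rx":0,"ry":0,"rz":0,"jaw":0},
    {"dx":-0.0165,"dy":-0.0165,"dz":0,"rx":0,"ry":0,"rz":0,"jaw":0},
    {"dx":-0.0225,"dy":-0.006,"dz":0,"rx":0,"ry":0,"rz":0,"jaw":0}
  ]
}}

```text
time: 22.95
position: [0.4592, -0.1262, 0.1154]
ee_rot: [[-1.0, 0.004, 0.003], [0.004, 1.0, 0.001], [-0.003, 0.001, -1.0]]
contact_force: [-2.1, 11.9, 12.2]
grip_width: 0.24
grasp_force: 43.1
```

{"op": "jog_arm", "data": {
  "rows": [
    {"dx":0,"dy":0,"dz":0,"rx":0,"ry":0,"rz":0,"jaw":0},
    {"dx":0,"dy":0,"dz":0,"rx":0,"ry":0,"rz":0,"jaw":0},
    {"dx":0,"dy":0,"dz":0,"rx":0,"ry":0,"rz":0,"jaw":0}
  ]
}}

```text
time: 23.25
position: [0.4606, -0.1259, 0.1155]
ee_rot: [[-1.0, 0.002, 0.005], [0.002, 1.0, -0.001], [-0.005, -0.001, -1.0]]
contact_force: [1.3, 0.8, 4.5]
grip_width: 0.243
grasp_force: 42.4
```

{"op": "jog_arm", "data": {
  "rows": [
    {"dx":0,"dy":0,"dz":0,"rx":0,"ry":0,"rz":0,"jaw":62},
    {"dx":0,"dy":0,"dz":0,"rx":0,"ry":0,"rz":0,"jaw":62},
    {"dx":0,"dy":0,"dz":-0.04,"rx":0,"ry":0,"rz":0,"jaw":62},
    {"dx":0,"dy":0,"dz":-0.045,"rx":0,"ry":0,"rz":0,"jaw":62},
    {"dx":0,"dy":0.04,"dz":-0.03,"rx":0,"ry":0,"rz":0,"jaw":62},
    {"dx":0,"dy":0.049,"dz":-0.01,"rx":0,"ry":0,"rz":0,"jaw":62},
    {"dx":0,"dy":0.05,"dz":0,"rx":0,"ry":0,"rz":0,"jaw":62},
    {"dx":0,"dy":0.05,"dz":0,"rx":0,"ry":0,"rz":0,"jaw":62}
  ]
}}

```text
time: 24.05
position: [0.4588, 0.0649, 0.2394]
ee_rot: [[-1.0, 0.004, 0.002], [0.004, 1.0, -0.0], [-0.002, -0.0, -1.0]]
contact_force: [0.7, -0.1, -0.1]
grip_width: 0.618
grasp_force: 0.0
```

{"op": "jog_arm", "data": {
  "rows": [
    {"dx":0.001,"dy":0.05,"dz":0,"rx":0,"ry":0,"rz":0,"jaw":62},
    {"dx":0.001,"dy":0.05,"dz":0,"rx":0,"ry":0,"rz":0,"jaw":62},
    {"dx":0.001,"dy":0.05,"dz":0,"rx":0,"ry":0,"rz":0,"jaw":62},
    {"dx":0.001,"dy":0.05,"dz":0,"rx":0,"ry":0,"rz":0,"jaw":62},
    {"dx":0,"dy":0,"dz":0,"rx":0,"ry":0,"rz":0,"jaw":62},
    {"dx":0,"dy":0,"dz":0,"rx":0,"ry":0,"rz":0,"jaw":62},
    {"dx":0,"dy":0,"dz":0,"rx":0,"ry":0,"rz":0,"jaw":62}
  ]
}}

```text
time: 24.75
position: [0.4552, 0.2627, 0.2384]
ee_rot: [[-1.0, 0.003, -0.001], [0.003, 1.0, -0.001], [0.001, -0.001, -1.0]]
contact_force: [-0.1, 0.5, 0.9]
grip_width: 0.624
grasp_force: 0.0
```

Run:
```python
from at import *
s=manip.observe(); print(s["time"],s["position"],s["ee_rot"][:,2])
im=wrist(); tops(im)
im=get_image("scene"); cv2.imwrite("pics/s2.png",cv2.resize(cv2.cvtColor(im["pixels"][170:360,190:500],cv2.COLOR_RGB2BGR),None,fx=2,fy=2)); tops(im,.12,.137)
```

```text
24.75 [0.455 0.263 0.238] [-0.001 -0.001 -1.   ]
top [0.34  0.111] r 0.0211 px [106  47  54  57] rgb [42. 55. 83.] 2232
top [0.358 0.266] r 0.0206 px [297  73  51  54] rgb [ 86. 144. 146.] 2025
top [0.457 0.272] r 0.0207 px [305 191  47  46] rgb [132. 133. 136.] 1504
top [0.49  0.409] r 0.0211 px [448 225  47  44] rgb [133. 134. 137.] 1414
top [ 0.584 -0.072] r 0.0276 px [  0 308  18  51] rgb [ 96.  98. 101.] 403
top [0.663 0.195] r 0.0152 px [243 393  29  12] rgb [140. 135. 130.] 197
```

View pics/s2.png

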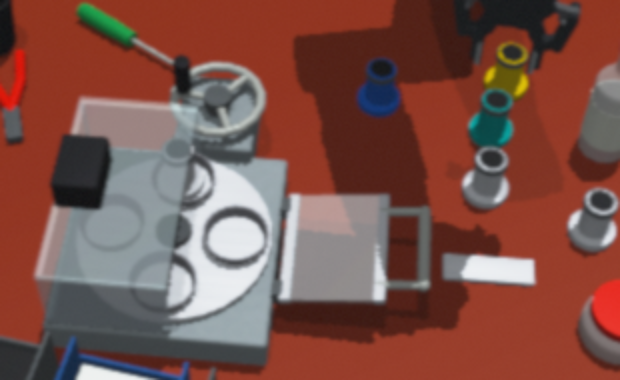

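The connector is in the left nest at (190,170) and an empty nest is at the front at (237,237). The third connector has been knocked to (0.490,0.409). Next is the second connector.

{"op": "jog_arm", "data": {
  "rows": [
    {"dx":-0.001,"dy":0.009,"dz":0.045,"rx":0,"ry":0,"rz":0,"jaw":64},
    {"dx":0,"dy":0,"dz":0.045,"rx":0,"ry":0,"rz":0,"jaw":64},
    {"dx":0,"dy":0,"dz":0.045,"rx":0,"ry":0,"rz":0,"jaw":64},
    {"dx":0,"dy":0,"dz":0.045,"rx":0,"ry":0,"rz":0,"jaw":64},
    {"dx":0,"dy":0,"dz":0.034,"rx":0,"ry":0,"rz":0,"jaw":64},
    {"dx":0,"dy":0,"dz":0,"rx":0,"ry":0,"rz":0,"jaw":64},
    {"dx":0,"dy":0,"dz":0,"rx":0,"ry":0,"rz":0,"jaw":64}
  ]
}}

```text
time: 25.55
position: [0.4567, 0.2714, 0.0251]
ee_rot: [[-1.0, 0.005, -0.001], [0.005, 1.0, -0.0], [0.001, -0.0, -1.0]]
contact_force: [0.8, 0.2, 0.4]
grip_width: 0.642
grasp_force: 0.0
```

{"op": "jog_arm", "data": {
  "rows": [
    {"dx":0,"dy":0,"dz":0,"rx":0,"ry":0,"rz":0,"jaw":0},
    {"dx":0,"dy":0,"dz":0,"rx":0,"ry":0,"rz":0,"jaw":0},
    {"dx":0,"dy":0,"dz":0,"rx":0,"ry":0,"rz":0,"jaw":0},
    {"dx":0,"dy":0,"dz":0,"rx":0,"ry":0,"rz":0,"jaw":0}
  ],
  "newtons": 70
}}

```text
time: 25.95
position: [0.4588, 0.2729, 0.0273]
ee_rot: [[-1.0, 0.003, 0.005], [0.003, 1.0, 0.001], [-0.005, 0.001, -1.0]]
contact_force: [0.3, -2.5, 7.3]
grip_width: 0.431
grasp_force: 70.2
```

{"op": "jog_arm", "data": {
  "rows": [
    {"dx":0,"dy":0,"dz":-0.045,"rx":0,"ry":0,"rz":0,"jaw":0},
    {"dx":0,"dy":0,"dz":-0.045,"rx":0,"ry":0,"rz":0,"jaw":0},
    {"dx":0,"dy":0,"dz":-0.043,"rx":0,"ry":0,"rz":0,"jaw":0},
    {"dx":-0.0266,"dy":-0.0403,"dz":0,"rx":0,"ry":0,"rz":0,"jaw":0},
    {"dx":-0.0266,"dy":-0.0403,"dz":0,"rx":0,"ry":0,"rz":0,"jaw":0},
    {"dx":-0.0266,"dy":-0.0403,"dz":0,"rx":0,"ry":0,"rz":0,"jaw":0},
    {"dx":-0.0266,"dy":-0.0403,"dz":0,"rx":0,"ry":0,"rz":0,"jaw":0},
    {"dx":-0.0266,"dy":-0.0403,"dz":0,"rx":0,"ry":0,"rz":0,"jaw":0}
  ]
}}

```text
time: 26.75
position: [0.5899, 0.0692, 0.1588]
ee_rot: [[-1.0, 0.002, 0.002], [0.002, 1.0, 0.0], [-0.002, 0.0, -1.0]]
contact_force: [1.3, -0.3, -2.4]
grip_width: 0.429
grasp_force: 71.0
```

{"op": "jog_arm", "data": {
  "rows": [
    {"dx":-0.0266,"dy":-0.0403,"dz":0,"rx":0,"ry":0,"rz":0,"jaw":0},
    {"dx":-0.0266,"dy":-0.0403,"dz":0,"rx":0,"ry":0,"rz":0,"jaw":0},
    {"dx":0,"dy":0,"dz":0,"rx":0,"ry":0,"rz":0,"jaw":0},
    {"dx":0,"dy":0,"dz":0,"rx":0,"ry":0,"rz":0,"jaw":0},
    {"dx":0,"dy":0,"dz":0,"rx":0,"ry":0,"rz":0,"jaw":0},
    {"dx":0,"dy":0,"dz":0,"rx":0,"ry":0,"rz":0,"jaw":0}
  ]
}}

```text
time: 27.35
position: [0.6412, -0.0087, 0.158]
ee_rot: [[-1.0, 0.001, -0.0], [0.001, 1.0, 0.0], [0.0, 0.0, -1.0]]
contact_force: [0.3, 0.5, -2.4]
grip_width: 0.426
grasp_force: 71.1
```

{"op": "jog_arm", "data": {
  "rows": [
    {"dx":-0.003,"dy":0,"dz":0.025,"rx":0,"ry":0,"rz":0,"jaw":0},
    {"dx":0,"dy":0,"dz":0.015,"rx":0,"ry":0,"rz":0,"jaw":0},
    {"dx":0,"dy":0,"dz":0.01,"rx":0,"ry":0,"rz":0,"jaw":0},
    {"dx":0,"dy":0,"dz":0.01,"rx":0,"ry":0,"rz":0,"jaw":0},
    {"dx":0,"dy":0,"dz":0.01,"rx":0,"ry":0,"rz":0,"jaw":0},
    {"dx":0,"dy":0,"dz":0,"rx":0,"ry":0,"rz":0,"jaw":0},
    {"dx":0,"dy":0,"dz":0,"rx":0,"ry":0,"rz":0,"jaw":0},
    {"dx":0,"dy":0,"dz":0,"rx":0,"ry":0,"rz":0,"jaw":0}
  ]
}}

```text
time: 28.15
position: [0.645, -0.0101, 0.0878]
ee_rot: [[-1.0, 0.003, 0.0], [0.003, 1.0, 0.0], [-0.0, 0.0, -1.0]]
contact_force: [0.1, -0.6, -1.5]
grip_width: 0.431
grasp_force: 71.7
```

{"op": "jog_arm", "data": {
  "rows": [
    {"dx":0,"dy":0,"dz":0.001,"rx":0,"ry":0,"rz":0,"jaw":0},
    {"dx":0,"dy":0,"dz":0,"rx":0,"ry":0,"rz":0,"jaw":62},
    {"dx":0,"dy":0,"dz":0,"rx":0,"ry":0,"rz":0,"jaw":62},
    {"dx":0,"dy":0,"dz":-0.02,"rx":0,"ry":0,"rz":0,"jaw":62},
    {"dx":0,"dy":0,"dz":-0.045,"rx":0,"ry":0,"rz":0,"jaw":62},
    {"dx":0,"dy":0,"dz":-0.045,"rx":0,"ry":0,"rz":0,"jaw":62},
    {"dx":0.02,"dy":-0.01,"dz":-0.04,"rx":0,"ry":0,"rz":0,"jaw":62},
    {"dx":0.045,"dy":-0.02,"dz":0,"rx":0,"ry":0,"rz":0,"jaw":62}
  ]
}}

```text
time: 28.95
position: [0.5856, -0.0406, 0.2437]
ee_rot: [[-1.0, 0.001, 0.015], [0.0, 1.0, -0.003], [-0.015, -0.003, -1.0]]
contact_force: [-0.4, -0.7, 0.1]
grip_width: 0.616
grasp_force: 0.0
```

{"op": "jog_arm", "data": {
  "rows": [
    {"dx":0.045,"dy":-0.02,"dz":0,"rx":0,"ry":0,"rz":0,"jaw":62},
    {"dx":0.045,"dy":-0.025,"dz":0,"rx":0,"ry":0,"rz":0,"jaw":62},
    {"dx":0.02,"dy":0,"dz":0,"rx":0,"ry":0,"rz":0,"jaw":60},
    {"dx":0,"dy":0,"dz":0,"rx":0,"ry":0,"rz":0,"jaw":60},
    {"dx":0,"dy":0,"dz":0,"rx":0,"ry":0,"rz":0,"jaw":60}
  ]
}}

```text
time: 29.45
position: [0.4717, -0.0843, 0.2375]
ee_rot: [[-1.0, 0.003, 0.003], [0.003, 1.0, -0.001], [-0.003, -0.001, -1.0]]
contact_force: [0.8, 0.2, -0.2]
grip_width: 0.602
grasp_force: 0.0
```

Run:
```python
from at import *
s=manip.observe(); print(s["time"],s["position"],s["ee_rot"][:,2])
im=wrist(); save(im,"w10")
print("knob",depthcirc(im,(.4615,-.125),.04,.146,.158))
im=get_image("scene"); im["T_wc"]=np.linalg.inv(im["world_to_cam"]); print("placed",depthcirc(im,(.643,-.009),.04,.12,.135))
```

```text
29.45 [ 0.472 -0.084  0.237] [ 0.003 -0.001 -1.   ]
knob (array([ 0.461, -0.126]), 0.0111, 790)
placed (array([ 0.641, -0.009]), 0.0228, 228)
```

{"op": "jog_arm", "data": {
  "rows": [
    {"dx":0.0105,"dy":-0.0415,"dz":0,"rx":0,"ry":0,"rz":0,"jaw":60},
    {"dx":0,"dy":0,"dz":0.04,"rx":0,"ry":0,"rz":0,"jaw":60},
    {"dx":0,"dy":0,"dz":0.04,"rx":0,"ry":0,"rz":0,"jaw":60},
    {"dx":0,"dy":0,"dz":0.042,"rx":0,"ry":0,"rz":0,"jaw":60},
    {"dx":0,"dy":0,"dz":0,"rx":0,"ry":0,"rz":0,"jaw":60},
    {"dx":0,"dy":0,"dz":0,"rx":0,"ry":0,"rz":0,"jaw":60},
    {"dx":0,"dy":0,"dz":0,"rx":0,"ry":0,"rz":0,"jaw":60}
  ]
}}

```text
time: 30.25
position: [0.4625, -0.126, 0.1167]
ee_rot: [[-1.0, 0.002, 0.003], [0.002, 1.0, -0.001], [-0.003, -0.001, -1.0]]
contact_force: [0.5, 0.2, -0.5]
grip_width: 0.601
grasp_force: 0.0
```

{"op": "jog_arm", "data": {
  "rows": [
    {"dx":0,"dy":0,"dz":0,"rx":0,"ry":0,"rz":0,"jaw":0},
    {"dx":0,"dy":0,"dz":0,"rx":0,"ry":0,"rz":0,"jaw":0},
    {"dx":0,"dy":0,"dz":0,"rx":0,"ry":0,"rz":0,"jaw":0},
    {"dx":0,"dy":0,"dz":0,"rx":0,"ry":0,"rz":0,"jaw":0}
  ],
  "newtons": 40
}}

```text
time: 30.65
position: [0.4617, -0.1259, 0.1164]
ee_rot: [[-1.0, 0.003, 0.003], [0.003, 1.0, -0.001], [-0.003, -0.001, -1.0]]
contact_force: [-0.6, -0.2, 5.9]
grip_width: 0.245
grasp_force: 38.9
```

{"op": "jog_arm", "data": {
  "rows": [
    {"dx":-0.0205,"dy":0.0064,"dz":0,"rx":0,"ry":0,"rz":0,"jaw":0},
    {"dx":-0.0165,"dy":0.0165,"dz":0,"rx":0,"ry":0,"rz":0,"jaw":0},
    {"dx":-0.006,"dy":0.0225,"dz":0,"rx":0,"ry":0,"rz":0,"jaw":0},
    {"dx":0.006,"dy":0.0225,"dz":0,"rx":0,"ry":0,"rz":0,"jaw":0},
    {"dx":0.0165,"dy":0.0165,"dz":0,"rx":0,"ry":0,"rz":0,"jaw":0},
    {"dx":0.0225,"dy":0.006,"dz":0,"rx":0,"ry":0,"rz":0,"jaw":0},
    {"dx":0.0225,"dy":-0.006,"dz":0,"rx":0,"ry":0,"rz":0,"jaw":0},
    {"dx":0.0165,"dy":-0.0165,"dz":0,"rx":0,"ry":0,"rz":0,"jaw":0}
  ]
}}

```text
time: 31.45
position: [0.4226, -0.0584, 0.1166]
ee_rot: [[-1.0, 0.001, 0.009], [0.001, 1.0, -0.004], [-0.009, -0.004, -1.0]]
contact_force: [16.0, -8.1, -11.6]
grip_width: 0.246
grasp_force: 39.9
```

{"op": "jog_arm", "data": {
  "rows": [
    {"dx":0.006,"dy":-0.0225,"dz":0,"rx":0,"ry":0,"rz":0,"jaw":0},
    {"dx":-0.006,"dy":-0.0225,"dz":0,"rx":0,"ry":0,"rz":0,"jaw":0},
    {"dx":-0.0165,"dy":-0.0165,"dz":0,"rx":0,"ry":0,"rz":0,"jaw":0},
    {"dx":-0.0225,"dy":-0.006,"dz":0,"rx":0,"ry":0,"rz":0,"jaw":0},
    {"dx":-0.0225,"dy":0.006,"dz":0,"rx":0,"ry":0,"rz":0,"jaw":0},
    {"dx":-0.0165,"dy":0.0165,"dz":0,"rx":0,"ry":0,"rz":0,"jaw":0},
    {"dx":-0.006,"dy":0.0225,"dz":0,"rx":0,"ry":0,"rz":0,"jaw":0},
    {"dx":0.006,"dy":0.0225,"dz":0,"rx":0,"ry":0,"rz":0,"jaw":0}
  ]
}}

```text
time: 32.25
position: [0.5015, -0.0586, 0.1164]
ee_rot: [[-1.0, 0.004, 0.006], [0.004, 1.0, -0.003], [-0.006, -0.003, -1.0]]
contact_force: [-4.5, -4.9, 8.8]
grip_width: 0.243
grasp_force: 42.7
```

{"op": "jog_arm", "data": {
  "rows": [
    {"dx":0.0165,"dy":0.0165,"dz":0,"rx":0,"ry":0,"rz":0,"jaw":0},
    {"dx":0.0225,"dy":0.006,"dz":0,"rx":0,"ry":0,"rz":0,"jaw":0},
    {"dx":0.0225,"dy":-0.006,"dz":0,"rx":0,"ry":0,"rz":0,"jaw":0},
    {"dx":0.0165,"dy":-0.0165,"dz":0,"rx":0,"ry":0,"rz":0,"jaw":0},
    {"dx":0.006,"dy":-0.0225,"dz":0,"rx":0,"ry":0,"rz":0,"jaw":0},
    {"dx":-0.006,"dy":-0.0225,"dz":0,"rx":0,"ry":0,"rz":0,"jaw":0},
    {"dx":-0.0165,"dy":-0.0165,"dz":0,"rx":0,"ry":0,"rz":0,"jaw":0},
    {"dx":-0.0225,"dy":-0.006,"dz":0,"rx":0,"ry":0,"rz":0,"jaw":0}
  ]
}}

```text
time: 33.05
position: [0.4591, -0.1261, 0.1163]
ee_rot: [[-1.0, 0.005, 0.002], [0.005, 1.0, 0.0], [-0.002, 0.0, -1.0]]
contact_force: [-2.2, 8.5, 12.9]
grip_width: 0.246
grasp_force: 43.5
```

{"op": "jog_arm", "data": {
  "rows": [
    {"dx":0,"dy":0,"dz":0,"rx":0,"ry":0,"rz":0,"jaw":0},
    {"dx":0,"dy":0,"dz":0,"rx":0,"ry":0,"rz":0,"jaw":0},
    {"dx":0,"dy":0,"dz":0,"rx":0,"ry":0,"rz":0,"jaw":0}
  ]
}}

```text
time: 33.35
position: [0.4605, -0.1259, 0.1164]
ee_rot: [[-1.0, 0.003, 0.005], [0.003, 1.0, -0.002], [-0.005, -0.002, -1.0]]
contact_force: [0.6, -1.1, 6.1]
grip_width: 0.245
grasp_force: 42.9
```

{"op": "jog_arm", "data": {
  "rows": [
    {"dx":0,"dy":0,"dz":0,"rx":0,"ry":0,"rz":0,"jaw":62},
    {"dx":0,"dy":0,"dz":0,"rx":0,"ry":0,"rz":0,"jaw":62},
    {"dx":0,"dy":0,"dz":-0.04,"rx":0,"ry":0,"rz":0,"jaw":62},
    {"dx":0,"dy":0,"dz":-0.045,"rx":0,"ry":0,"rz":0,"jaw":62},
    {"dx":0,"dy":0,"dz":-0.045,"rx":0,"ry":0,"rz":8,"jaw":62},
    {"dx":0,"dy":0,"dz":0,"rx":0,"ry":0,"rz":8,"jaw":62},
    {"dx":0,"dy":0,"dz":0,"rx":0,"ry":0,"rz":8,"jaw":62},
    {"dx":0,"dy":0,"dz":0,"rx":0,"ry":0,"rz":8,"jaw":62}
  ]
}}

```text
time: 34.15
position: [0.4582, -0.125, 0.245]
ee_rot: [[-0.844, 0.537, 0.0], [0.537, 0.844, -0.0], [-0.0, 0.0, -1.0]]
contact_force: [0.3, -0.0, -0.7]
grip_width: 0.616
grasp_force: 0.0
```

{"op": "jog_arm", "data": {
  "rows": [
    {"dx":0,"dy":0,"dz":0,"rx":0,"ry":0,"rz":8,"jaw":62},
    {"dx":0,"dy":0,"dz":0,"rx":0,"ry":0,"rz":8,"jaw":62},
    {"dx":0,"dy":0,"dz":0,"rx":0,"ry":0,"rz":8,"jaw":62},
    {"dx":0,"dy":0,"dz":0,"rx":0,"ry":0,"rz":8,"jaw":62},
    {"dx":0,"dy":0,"dz":0,"rx":0,"ry":0,"rz":8,"jaw":62},
    {"dx":0,"dy":0,"dz":0,"rx":0,"ry":0,"rz":8,"jaw":62},
    {"dx":0,"dy":0,"dz":0,"rx":0,"ry":0,"rz":8,"jaw":62},
    {"dx":0,"dy":0,"dz":0,"rx":0,"ry":0,"rz":2,"jaw":62}
  ]
}}

```text
time: 34.95
position: [0.4579, -0.1248, 0.2444]
ee_rot: [[0.006, 1.0, -0.001], [1.0, -0.006, 0.0], [0.0, -0.001, -1.0]]
contact_force: [-1.0, 0.3, 0.0]
grip_width: 0.618
grasp_force: 0.0
```

{"op": "jog_arm", "data": {
  "rows": [
    {"dx":0.049,"dy":0.003,"dz":0,"rx":0,"ry":0,"rz":0,"jaw":62},
    {"dx":0.049,"dy":0.003,"dz":0,"rx":0,"ry":0,"rz":0,"jaw":62},
    {"dx":0.049,"dy":0.003,"dz":0,"rx":0,"ry":0,"rz":0,"jaw":62},
    {"dx":0.049,"dy":0.003,"dz":0,"rx":0,"ry":0,"rz":0,"jaw":62},
    {"dx":0.049,"dy":0.003,"dz":0,"rx":0,"ry":0,"rz":0,"jaw":62},
    {"dx":0.049,"dy":0.003,"dz":0,"rx":0,"ry":0,"rz":0,"jaw":62},
    {"dx":0.049,"dy":0.003,"dz":0,"rx":0,"ry":0,"rz":0,"jaw":62},
    {"dx":0.049,"dy":0.003,"dz":0,"rx":0,"ry":0,"rz":0,"jaw":62}
  ]
}}

```text
time: 35.75
position: [0.4828, 0.2689, 0.2445]
ee_rot: [[0.003, 1.0, -0.0], [1.0, -0.003, -0.0], [-0.0, -0.0, -1.0]]
contact_force: [1.0, -0.2, 0.6]
grip_width: 0.621
grasp_force: 0.0
```

{"op": "jog_arm", "data": {
  "rows": [
    {"dx":0.049,"dy":0.003,"dz":0,"rx":0,"ry":0,"rz":0,"jaw":62},
    {"dx":0.049,"dy":0.003,"dz":0,"rx":0,"ry":0,"rz":0,"jaw":62},
    {"dx":0.042,"dy":0,"dz":0,"rx":0,"ry":0,"rz":0,"jaw":62},
    {"dx":0,"dy":0,"dz":0,"rx":0,"ry":0,"rz":0,"jaw":62},
    {"dx":0,"dy":0,"dz":0,"rx":0,"ry":0,"rz":0,"jaw":62},
    {"dx":0,"dy":0,"dz":0,"rx":0,"ry":0,"rz":0,"jaw":62}
  ]
}}

```text
time: 36.35
position: [0.4896, 0.4059, 0.2444]
ee_rot: [[0.003, 1.0, -0.001], [1.0, -0.003, -0.001], [-0.001, -0.001, -1.0]]
contact_force: [-0.7, -0.7, 0.0]
grip_width: 0.622
grasp_force: 0.0
```

Run:
```python
from at import *
s=manip.observe(); print(s["time"],s["position"],s["ee_rot"])
im=wrist(); tops(im); save(im,"w11")
im=get_image("scene");marks=[(round(m["score"],2),world(im,*m["xy"],.06)) for m in mark_of("nest0","scene")];print(marks)
im["T_wc"]=np.linalg.inv(im["world_to_cam"])
for c in((.57,-.09),(.655,-.153),(.643,-.008)): print(c,depthcirc(im,c,.04,.12,.136))
```

```text
36.35 [0.49  0.406 0.244] [[ 0.003  1.    -0.001]
 [ 1.    -0.003 -0.001]
 [-0.001 -0.001 -1.   ]]
top [0.49  0.409] r 0.0208 px [294 186  46  45] rgb [155. 155. 158.] 1472
top [0.271 0.276] r 0.0215 px [ 91 312  43  37] rgb [104.  97.  42.] 1074
top [0.358 0.266] r 0.0213 px [175 320  39  36] rgb [ 67. 131. 135.] 914
top [0.846 0.175] r 0.0165 px [609 400  31  14] rgb [ 42.  77. 127.] 251
top [0.849 0.146] r 0.0199 px [602 420  38  14] rgb [82. 84. 86.] 294
top [0.653 0.13 ] r 0.0267 px [438 422  30  26] rgb [243. 240. 240.] 385
top [0.336 0.112] r 0.0204 px [176 431  24  30] rgb [57. 62. 92.] 446
[(0.91, array([ 0.644, -0.011,  0.06 ])), (0.84, array([ 0.728, -0.076,  0.06 ])), (0.75, array([ 0.575, -0.081,  0.06 ])), (0.63, array([ 0.409, -0.412,  0.06 ]))]
(0.57, -0.09) (array([ 0.578, -0.08 ]), 0.0152, 30)
(0.655, -0.153) None
(0.643, -0.008) None
```

{"op": "jog_arm", "data": {
  "rows": [
    {"dx":0.003,"dy":0,"dz":0.045,"rx":0,"ry":0,"rz":0,"jaw":64},
    {"dx":0,"dy":0,"dz":0.045,"rx":0,"ry":0,"rz":0,"jaw":64},
    {"dx":0,"dy":0,"dz":0.045,"rx":0,"ry":0,"rz":0,"jaw":64},
    {"dx":0,"dy":0,"dz":0.045,"rx":0,"ry":0,"rz":0,"jaw":64},
    {"dx":0,"dy":0,"dz":0.039,"rx":0,"ry":0,"rz":0,"jaw":64},
    {"dx":0,"dy":0,"dz":0,"rx":0,"ry":0,"rz":0,"jaw":64},
    {"dx":0,"dy":0,"dz":0,"rx":0,"ry":0,"rz":0,"jaw":64}
  ]
}}

```text
time: 37.2
position: [0.4899, 0.409, 0.0262]
ee_rot: [[0.004, 1.0, -0.001], [1.0, -0.004, -0.001], [-0.001, -0.001, -1.0]]
contact_force: [-0.3, 0.7, 0.8]
grip_width: 0.639
grasp_force: 0.0
```

{"op": "jog_arm", "data": {
  "rows": [
    {"dx":0,"dy":0,"dz":0,"rx":0,"ry":0,"rz":0,"jaw":0},
    {"dx":0,"dy":0,"dz":0,"rx":0,"ry":0,"rz":0,"jaw":0},
    {"dx":0,"dy":0,"dz":0,"rx":0,"ry":0,"rz":0,"jaw":0},
    {"dx":0,"dy":0,"dz":0,"rx":0,"ry":0,"rz":0,"jaw":0}
  ],
  "newtons": 70
}}

```text
time: 37.6
position: [0.492, 0.4111, 0.0292]
ee_rot: [[0.003, 1.0, 0.005], [1.0, -0.003, 0.003], [0.003, 0.005, -1.0]]
contact_force: [-0.3, -0.7, 7.2]
grip_width: 0.431
grasp_force: 70.4
```

{"op": "jog_arm", "data": {
  "rows": [
    {"dx":0,"dy":0,"dz":-0.045,"rx":0,"ry":0,"rz":0,"jaw":0},
    {"dx":0,"dy":0,"dz":-0.045,"rx":0,"ry":0,"rz":0,"jaw":0},
    {"dx":0,"dy":0,"dz":-0.043,"rx":0,"ry":0,"rz":0,"jaw":0},
    {"dx":-0.0466,"dy":0.0168,"dz":0,"rx":0,"ry":0,"rz":0,"jaw":0},
    {"dx":-0.0466,"dy":0.0168,"dz":0,"rx":0,"ry":0,"rz":0,"jaw":0},
    {"dx":-0.0466,"dy":0.0168,"dz":0,"rx":0,"ry":0,"rz":0,"jaw":0},
    {"dx":-0.0466,"dy":0.0168,"dz":0,"rx":0,"ry":0,"rz":0,"jaw":0},
    {"dx":-0.0466,"dy":0.0168,"dz":0,"rx":0,"ry":0,"rz":0,"jaw":0}
  ]
}}

```text
time: 38.4
position: [0.574, 0.175, 0.1602]
ee_rot: [[0.002, 1.0, 0.003], [1.0, -0.002, 0.0], [0.0, 0.003, -1.0]]
contact_force: [0.9, 0.1, -2.0]
grip_width: 0.425
grasp_force: 70.6
```

{"op": "jog_arm", "data": {
  "rows": [
    {"dx":-0.0466,"dy":0.0168,"dz":0,"rx":0,"ry":0,"rz":0,"jaw":0},
    {"dx":-0.0466,"dy":0.0168,"dz":0,"rx":0,"ry":0,"rz":0,"jaw":0},
    {"dx":-0.0466,"dy":0.0168,"dz":0,"rx":0,"ry":0,"rz":0,"jaw":0},
    {"dx":-0.0466,"dy":0.0168,"dz":0,"rx":0,"ry":0,"rz":0,"jaw":0},
    {"dx":0,"dy":0,"dz":0,"rx":0,"ry":0,"rz":0,"jaw":0},
    {"dx":0,"dy":0,"dz":0,"rx":0,"ry":0,"rz":0,"jaw":0},
    {"dx":0,"dy":0,"dz":0,"rx":0,"ry":0,"rz":0,"jaw":0},
    {"dx":0,"dy":0,"dz":0,"rx":0,"ry":0,"rz":0,"jaw":0}
  ]
}}

```text
time: 39.2
position: [0.6396, -0.0084, 0.1591]
ee_rot: [[0.001, 1.0, 0.0], [1.0, -0.001, 0.0], [0.0, 0.0, -1.0]]
contact_force: [-0.1, 0.2, -2.1]
grip_width: 0.429
grasp_force: 70.7
```

{"op": "jog_arm", "data": {
  "rows": [
    {"dx":0,"dy":0.004,"dz":0.025,"rx":0,"ry":0,"rz":0,"jaw":0},
    {"dx":0,"dy":0,"dz":0.015,"rx":0,"ry":0,"rz":0,"jaw":0},
    {"dx":0,"dy":0,"dz":0.01,"rx":0,"ry":0,"rz":0,"jaw":0},
    {"dx":0,"dy":0,"dz":0.01,"rx":0,"ry":0,"rz":0,"jaw":0},
    {"dx":0,"dy":0,"dz":0.008,"rx":0,"ry":0,"rz":0,"jaw":0},
    {"dx":0,"dy":0,"dz":0,"rx":0,"ry":0,"rz":0,"jaw":0},
    {"dx":0,"dy":0,"dz":0,"rx":0,"ry":0,"rz":0,"jaw":0},
    {"dx":0,"dy":0,"dz":0,"rx":0,"ry":0,"rz":0,"jaw":0}
  ]
}}

```text
time: 40.0
position: [0.6443, -0.01, 0.0913]
ee_rot: [[0.003, 1.0, 0.001], [1.0, -0.003, -0.0], [-0.0, 0.001, -1.0]]
contact_force: [-0.8, 0.4, -2.0]
grip_width: 0.429
grasp_force: 70.7
```

{"op": "jog_arm", "data": {
  "rows": [
    {"dx":0,"dy":0,"dz":0.003,"rx":0,"ry":0,"rz":0,"jaw":0},
    {"dx":0,"dy":0,"dz":0,"rx":0,"ry":0,"rz":0,"jaw":0},
    {"dx":0,"dy":0,"dz":0,"rx":0,"ry":0,"rz":0,"jaw":62},
    {"dx":0,"dy":0,"dz":0,"rx":0,"ry":0,"rz":0,"jaw":62},
    {"dx":0,"dy":0,"dz":-0.02,"rx":0,"ry":0,"rz":0,"jaw":62},
    {"dx":0,"dy":0,"dz":-0.045,"rx":0,"ry":0,"rz":0,"jaw":62},
    {"dx":0,"dy":0,"dz":-0.045,"rx":0,"ry":0,"rz":0,"jaw":62},
    {"dx":0,"dy":0,"dz":-0.04,"rx":0,"ry":0,"rz":-8,"jaw":62}
  ]
}}

```text
time: 40.8
position: [0.6439, -0.01, 0.2397]
ee_rot: [[-0.139, 0.99, 0.001], [0.99, 0.139, -0.0], [-0.0, 0.001, -1.0]]
contact_force: [0.4, -0.7, -0.0]
grip_width: 0.618
grasp_force: 0.0
```

{"op": "jog_arm", "data": {
  "rows": [
    {"dx":0,"dy":0,"dz":0,"rx":0,"ry":0,"rz":-8.2,"jaw":62},
    {"dx":0,"dy":0,"dz":0,"rx":0,"ry":0,"rz":-8.2,"jaw":62},
    {"dx":0,"dy":0,"dz":0,"rx":0,"ry":0,"rz":-8.2,"jaw":62},
    {"dx":0,"dy":0,"dz":0,"rx":0,"ry":0,"rz":-8.2,"jaw":62},
    {"dx":0,"dy":0,"dz":0,"rx":0,"ry":0,"rz":-8.2,"jaw":62},
    {"dx":0,"dy":0,"dz":0,"rx":0,"ry":0,"rz":-8.2,"jaw":62},
    {"dx":0,"dy":0,"dz":0,"rx":0,"ry":0,"rz":-8.2,"jaw":62},
    {"dx":0,"dy":0,"dz":0,"rx":0,"ry":0,"rz":-8.2,"jaw":62}
  ]
}}

```text
time: 41.6
position: [0.6439, -0.01, 0.2374]
ee_rot: [[-0.96, 0.279, -0.0], [0.279, 0.96, 0.0], [0.0, 0.0, -1.0]]
contact_force: [-0.3, 0.5, -1.2]
grip_width: 0.619
grasp_force: 0.0
```

{"op": "jog_arm", "data": {
  "rows": [
    {"dx":0,"dy":0,"dz":0,"rx":0,"ry":0,"rz":-8.2,"jaw":62},
    {"dx":0,"dy":0,"dz":0,"rx":0,"ry":0,"rz":-8.0,"jaw":62},
    {"dx":0.045,"dy":-0.02,"dz":0,"rx":0,"ry":0,"rz":0,"jaw":60},
    {"dx":0.045,"dy":-0.02,"dz":0,"rx":0,"ry":0,"rz":0,"jaw":60},
    {"dx":0.045,"dy":-0.02,"dz":0,"rx":0,"ry":0,"rz":0,"jaw":60},
    {"dx":0.04,"dy":-0.02,"dz":0,"rx":0,"ry":0,"rz":0,"jaw":60},
    {"dx":0,"dy":0,"dz":0,"rx":0,"ry":0,"rz":0,"jaw":60},
    {"dx":0,"dy":0,"dz":0,"rx":0,"ry":0,"rz":0,"jaw":60}
  ]
}}

```text
time: 42.4
position: [0.468, -0.0893, 0.2381]
ee_rot: [[-1.0, 0.008, 0.001], [0.008, 1.0, -0.0], [-0.001, -0.0, -1.0]]
contact_force: [-0.5, -0.0, 0.6]
grip_width: 0.6
grasp_force: 0.0
```

Run:
```python
from at import *
s=manip.observe(); print(s["time"],s["position"],s["ee_rot"])
im=wrist(); save(im,"w12")
print("knob",depthcirc(im,(.4615,-.125),.04,.146,.158))
im=get_image("scene"); im["T_wc"]=np.linalg.inv(im["world_to_cam"]); print("placed",depthcirc(im,(.643,-.009),.04,.12,.135))
```

```text
42.4 [ 0.468 -0.089  0.238] [[-1.     0.008  0.001]
 [ 0.008  1.    -0.   ]
 [-0.001 -0.    -1.   ]]
knob (array([ 0.46 , -0.126]), 0.011, 773)
placed (array([ 0.646, -0.011]), 0.0225, 224)
```

{"op": "jog_arm", "data": {
  "rows": [
    {"dx":0.008,"dy":-0.037,"dz":0,"rx":0,"ry":0,"rz":0.4,"jaw":60},
    {"dx":0,"dy":0,"dz":0.04,"rx":0,"ry":0,"rz":0,"jaw":60},
    {"dx":0,"dy":0,"dz":0.04,"rx":0,"ry":0,"rz":0,"jaw":60},
    {"dx":0,"dy":0,"dz":0.042,"rx":0,"ry":0,"rz":0,"jaw":60},
    {"dx":0,"dy":0,"dz":0,"rx":0,"ry":0,"rz":0,"jaw":60},
    {"dx":0,"dy":0,"dz":0,"rx":0,"ry":0,"rz":0,"jaw":60},
    {"dx":0,"dy":0,"dz":0,"rx":0,"ry":0,"rz":0,"jaw":60}
  ]
}}

```text
time: 43.2
position: [0.4623, -0.1263, 0.1177]
ee_rot: [[-1.0, 0.012, 0.003], [0.012, 1.0, -0.001], [-0.003, -0.001, -1.0]]
contact_force: [0.9, 0.4, 0.2]
grip_width: 0.598
grasp_force: 0.0
```

{"op": "jog_arm", "data": {
  "rows": [
    {"dx":0,"dy":0,"dz":0,"rx":0,"ry":0,"rz":0,"jaw":0},
    {"dx":0,"dy":0,"dz":0,"rx":0,"ry":0,"rz":0,"jaw":0},
    {"dx":0,"dy":0,"dz":0,"rx":0,"ry":0,"rz":0,"jaw":0},
    {"dx":0,"dy":0,"dz":0,"rx":0,"ry":0,"rz":0,"jaw":0}
  ],
  "newtons": 40
}}

```text
time: 43.6
position: [0.4615, -0.126, 0.1174]
ee_rot: [[-1.0, 0.013, 0.004], [0.013, 1.0, -0.001], [-0.004, -0.001, -1.0]]
contact_force: [-0.2, 1.1, 4.6]
grip_width: 0.245
grasp_force: 38.9
```

{"op": "jog_arm", "data": {
  "rows": [
    {"dx":-0.0208,"dy":0.0066,"dz":0,"rx":0,"ry":0,"rz":-0.7,"jaw":0},
    {"dx":-0.0165,"dy":0.0165,"dz":0,"rx":0,"ry":0,"rz":0,"jaw":0},
    {"dx":-0.006,"dy":0.0225,"dz":0,"rx":0,"ry":0,"rz":0,"jaw":0},
    {"dx":0.006,"dy":0.0225,"dz":0,"rx":0,"ry":0,"rz":0,"jaw":0},
    {"dx":0.0165,"dy":0.0165,"dz":0,"rx":0,"ry":0,"rz":0,"jaw":0},
    {"dx":0.0225,"dy":0.006,"dz":0,"rx":0,"ry":0,"rz":0,"jaw":0},
    {"dx":0.0225,"dy":-0.006,"dz":0,"rx":0,"ry":0,"rz":0,"jaw":0},
    {"dx":0.0165,"dy":-0.0165,"dz":0,"rx":0,"ry":0,"rz":0,"jaw":0}
  ]
}}

```text
time: 44.4
position: [0.4232, -0.0592, 0.1177]
ee_rot: [[-1.0, -0.001, 0.009], [-0.001, 1.0, -0.004], [-0.009, -0.004, -1.0]]
contact_force: [19.3, -7.9, -14.9]
grip_width: 0.246
grasp_force: 39.8
```

{"op": "jog_arm", "data": {
  "rows": [
    {"dx":0.006,"dy":-0.0225,"dz":0,"rx":0,"ry":0,"rz":0,"jaw":0},
    {"dx":-0.006,"dy":-0.0225,"dz":0,"rx":0,"ry":0,"rz":0,"jaw":0},
    {"dx":-0.0165,"dy":-0.0165,"dz":0,"rx":0,"ry":0,"rz":0,"jaw":0},
    {"dx":-0.0225,"dy":-0.006,"dz":0,"rx":0,"ry":0,"rz":0,"jaw":0},
    {"dx":-0.0225,"dy":0.006,"dz":0,"rx":0,"ry":0,"rz":0,"jaw":0},
    {"dx":-0.0165,"dy":0.0165,"dz":0,"rx":0,"ry":0,"rz":0,"jaw":0},
    {"dx":-0.006,"dy":0.0225,"dz":0,"rx":0,"ry":0,"rz":0,"jaw":0},
    {"dx":0.006,"dy":0.0225,"dz":0,"rx":0,"ry":0,"rz":0,"jaw":0}
  ]
}}

```text
time: 45.2
position: [0.5027, -0.0589, 0.1175]
ee_rot: [[-1.0, 0.002, 0.009], [0.002, 1.0, -0.002], [-0.009, -0.002, -1.0]]
contact_force: [-1.1, -4.0, 5.7]
grip_width: 0.245
grasp_force: 42.9
```

{"op": "jog_arm", "data": {
  "rows": [
    {"dx":0.0165,"dy":0.0165,"dz":0,"rx":0,"ry":0,"rz":0,"jaw":0},
    {"dx":0.0225,"dy":0.006,"dz":0,"rx":0,"ry":0,"rz":0,"jaw":0},
    {"dx":0.0225,"dy":-0.006,"dz":0,"rx":0,"ry":0,"rz":0,"jaw":0},
    {"dx":0.0165,"dy":-0.0165,"dz":0,"rx":0,"ry":0,"rz":0,"jaw":0},
    {"dx":0.006,"dy":-0.0225,"dz":0,"rx":0,"ry":0,"rz":0,"jaw":0},
    {"dx":-0.006,"dy":-0.0225,"dz":0,"rx":0,"ry":0,"rz":0,"jaw":0},
    {"dx":-0.0165,"dy":-0.0165,"dz":0,"rx":0,"ry":0,"rz":0,"jaw":0},
    {"dx":-0.0225,"dy":-0.006,"dz":0,"rx":0,"ry":0,"rz":0,"jaw":0}
  ]
}}

```text
time: 46.0
position: [0.4595, -0.1261, 0.1174]
ee_rot: [[-1.0, 0.002, 0.003], [0.002, 1.0, 0.001], [-0.003, 0.001, -1.0]]
contact_force: [-1.5, 9.8, 11.2]
grip_width: 0.241
grasp_force: 44.0
```

{"op": "jog_arm", "data": {
  "rows": [
    {"dx":0,"dy":0,"dz":0,"rx":0,"ry":0,"rz":0,"jaw":0},
    {"dx":0,"dy":0,"dz":0,"rx":0,"ry":0,"rz":0,"jaw":0},
    {"dx":0,"dy":0,"dz":0,"rx":0,"ry":0,"rz":0,"jaw":0}
  ]
}}

```text
time: 46.3
position: [0.4606, -0.1259, 0.1175]
ee_rot: [[-1.0, 0.001, 0.005], [0.001, 1.0, -0.001], [-0.005, -0.001, -1.0]]
contact_force: [1.6, 1.3, 5.6]
grip_width: 0.247
grasp_force: 43.5
```

{"op": "jog_arm", "data": {
  "rows": [
    {"dx":0,"dy":0,"dz":0,"rx":0,"ry":0,"rz":0,"jaw":62},
    {"dx":0,"dy":0,"dz":0,"rx":0,"ry":0,"rz":0,"jaw":62},
    {"dx":0,"dy":0,"dz":-0.04,"rx":0,"ry":0,"rz":0,"jaw":62},
    {"dx":0,"dy":0,"dz":-0.045,"rx":0,"ry":0,"rz":0,"jaw":62},
    {"dx":0,"dy":0,"dz":-0.045,"rx":0,"ry":0,"rz":0,"jaw":62},
    {"dx":-0.02,"dy":0.042,"dz":-0.01,"rx":0,"ry":0,"rz":0,"jaw":62},
    {"dx":-0.024,"dy":0.042,"dz":0,"rx":0,"ry":0,"rz":0,"jaw":62},
    {"dx":-0.024,"dy":0.042,"dz":0,"rx":0,"ry":0,"rz":0,"jaw":62}
  ]
}}

```text
time: 47.1
position: [0.5274, 0.0013, 0.2566]
ee_rot: [[-1.0, 0.003, 0.002], [0.003, 1.0, -0.001], [-0.002, -0.001, -1.0]]
contact_force: [0.5, 0.1, 0.4]
grip_width: 0.618
grasp_force: 0.0
```

{"op": "jog_arm", "data": {
  "rows": [
    {"dx":-0.024,"dy":0.042,"dz":0,"rx":0,"ry":0,"rz":0,"jaw":40},
    {"dx":-0.024,"dy":0.042,"dz":0,"rx":0,"ry":0,"rz":0,"jaw":40},
    {"dx":-0.024,"dy":0.045,"dz":0,"rx":0,"ry":0,"rz":0,"jaw":40},
    {"dx":0,"dy":0,"dz":0,"rx":0,"ry":0,"rz":0,"jaw":40},
    {"dx":0,"dy":0,"dz":0,"rx":0,"ry":0,"rz":0,"jaw":40},
    {"dx":0,"dy":0,"dz":0,"rx":0,"ry":0,"rz":0,"jaw":40}
  ]
}}

```text
time: 47.7
position: [0.5977, 0.1278, 0.2554]
ee_rot: [[-1.0, 0.001, -0.001], [0.001, 1.0, -0.0], [0.001, -0.0, -1.0]]
contact_force: [-0.6, -0.8, -0.3]
grip_width: 0.404
grasp_force: 0.0
```

Run:
```python
from tester import *
s=manip.observe(); print(s["time"],s["position"],s["ee_rot"][:,2])
im=wrist(); save(im,"w13"); Z["guard_bar"]=.074; marks(im,names=["guard_bar","guard_hinge","load_point","nest0"])
im=get_image("scene");marks(im,"scene",["guard_bar","nest0"])
```

```text
47.7 [0.598 0.128 0.255] [-0.001 -0.    -1.   ]
guard_bar 0.72 [185. 251.] [ 0.639 -0.004]
guard_bar 0.67 [402. 224.] [0.611 0.208]
guard_hinge 0.9 [238. 242.] [0.638 0.044]
load_point 0.83 [186. 249.] [ 0.642 -0.009]
nest0 0.8 [186. 254.] [ 0.647 -0.009]
guard_bar 0.75 [401. 293.] [0.609 0.209]
guard_bar 0.49 [249. 266.] [ 0.617 -0.163]
guard_bar 0.43 [188. 189.] [ 0.413 -0.404]
nest0 0.95 [270. 313.] [ 0.728 -0.077]
nest0 0.83 [310. 291.] [ 0.645 -0.002]
nest0 0.69 [281. 260.] [ 0.573 -0.096]
```

View pics/w13.png

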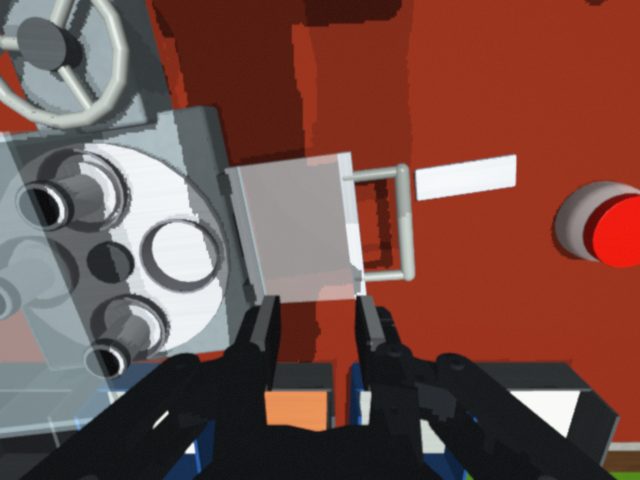

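All three connectors stand in nests at (90,190), (35,275) and (135,325). The empty front nest is at (182,254) and the bar at (405,222). Next I'll grip the bar.

{"op": "jog_arm", "data": {
  "rows": [
    {"dx":-0.006,"dy":0.04,"dz":0,"rx":0,"ry":0,"rz":0,"jaw":45},
    {"dx":-0.006,"dy":0.04,"dz":0,"rx":0,"ry":0,"rz":0,"jaw":45},
    {"dx":0,"dy":0,"dz":0.045,"rx":0,"ry":0,"rz":-8,"jaw":45},
    {"dx":0,"dy":0,"dz":0.045,"rx":0,"ry":0,"rz":0,"jaw":45},
    {"dx":0,"dy":0,"dz":0.045,"rx":0,"ry":0,"rz":0,"jaw":45},
    {"dx":0,"dy":0,"dz":0,"rx":0,"ry":0,"rz":0,"jaw":45},
    {"dx":0,"dy":0,"dz":0,"rx":0,"ry":0,"rz":0,"jaw":45},
    {"dx":0,"dy":0,"dz":0,"rx":0,"ry":0,"rz":0,"jaw":45}
  ]
}}

```text
time: 48.9
position: [0.6125, 0.2088, 0.1239]
ee_rot: [[-0.99, -0.138, 0.005], [-0.138, 0.99, 0.001], [-0.005, 0.0, -1.0]]
contact_force: [-0.1, 0.1, 0.8]
grip_width: 0.45
grasp_force: 0.0
```

Run:
```python
from at import *
s=manip.observe(); print(s["time"],s["position"],s["ee_rot"])
im=wrist(); save(im,"w14")
z=im["z_map"]; K=im["mtx"]; v,u=np.mgrid[0:480,0:640]
C=np.stack([(u-K[0,2])/K[0,0]*z,-(v-K[1,2])/K[1,1]*z,-z,np.ones_like(z)],-1); W=C@im["T_wc"].T
s=(W[...,2]>.068)&(W[...,2]<.095)&(z>.05)&(abs(W[...,0]-.60)<.07)&(abs(W[...,1]-.21)<.04)
P=W[s][:,:3]; print(len(P))
for a in np.arange(.54,.67,.02):
    q=P[abs(P[:,0]-a)<.01]
    if len(q)>5: print(round(a,2),len(q),np.median(q,0),q[:,1].min(),q[:,1].max(),q[:,2].max())
```

```text
48.9 [0.613 0.209 0.124] [[-0.99  -0.138  0.005]
 [-0.138  0.99   0.001]
 [-0.005  0.    -1.   ]]
5779
0.56 1662 [0.562 0.195 0.077] 0.17002650985311318 0.2118847631838009 0.08268815634016494
0.58 861 [0.58  0.206 0.08 ] 0.17027501429554937 0.2143155645721834 0.08274220314824571
0.6 792 [0.6   0.209 0.08 ] 0.20124169742184192 0.21756342736449102 0.08245148825689255
0.62 721 [0.62  0.212 0.08 ] 0.20393642246784788 0.21992495020389263 0.08256450026833592
0.64 695 [0.64  0.214 0.08 ] 0.17004922991456548 0.22309773985476639 0.0826112667299769
0.66 1048 [0.662 0.21  0.077] 0.18830064715952885 0.22496749274624303 0.08235445620791307
```

{"op": "jog_arm", "data": {
  "rows": [
    {"dx":0,"dy":0.002,"dz":0.03,"rx":0,"ry":0,"rz":0,"jaw":45},
    {"dx":0,"dy":0,"dz":0.034,"rx":0,"ry":0,"rz":0,"jaw":45},
    {"dx":0,"dy":0,"dz":0,"rx":0,"ry":0,"rz":0,"jaw":45},
    {"dx":0,"dy":0,"dz":0,"rx":0,"ry":0,"rz":0,"jaw":45},
    {"dx":0,"dy":0,"dz":0,"rx":0,"ry":0,"rz":0,"jaw":0},
    {"dx":0,"dy":0,"dz":0,"rx":0,"ry":0,"rz":0,"jaw":0},
    {"dx":0,"dy":0,"dz":0,"rx":0,"ry":0,"rz":0,"jaw":0},
    {"dx":0,"dy":0,"dz":0,"rx":0,"ry":0,"rz":0,"jaw":0}
  ],
  "newtons": 30
}}

```text
time: 49.75
position: [0.612, 0.2117, 0.0595]
ee_rot: [[-0.99, -0.139, 0.005], [-0.139, 0.99, 0.002], [-0.005, 0.002, -1.0]]
contact_force: [-1.2, 2.7, 6.8]
grip_width: 0.15
grasp_force: 29.4
```

```bash
python3 -c "
import numpy as np
# bar rel hinge: outward o=.17*cos(e), up=.17*sin(e); e from 8 deg to 112
e=np.radians(np.linspace(8,113,15));o=.17*np.cos(e);u=.17*np.sin(e)
print(np.round(np.c_[np.diff(o),-np.diff(u)],4).tolist())"
```

```text
[[-0.0045, -0.0218], [-0.0073, -0.021], [-0.01, -0.0199], [-0.0125, -0.0184], [-0.0148, -0.0166], [-0.0168, -0.0145], [-0.0186, -0.0122], [-0.02, -0.0097], [-0.0211, -0.007], [-0.0218, -0.0041], [-0.0222, -0.0013], [-0.0222, 0.0016], [-0.0218, 0.0045], [-0.021, 0.0073]]
```

{"op": "jog_arm", "data": {
  "rows": [
    {"dx":0,"dy":-0.0045,"dz":-0.0218,"rx":0,"ry":0,"rz":0,"jaw":0},
    {"dx":0,"dy":-0.0073,"dz":-0.021,"rx":0,"ry":0,"rz":0,"jaw":0},
    {"dx":0,"dy":-0.01,"dz":-0.02,"rx":0,"ry":0,"rz":0,"jaw":0},
    {"dx":0,"dy":-0.0125,"dz":-0.0184,"rx":0,"ry":0,"rz":0,"jaw":0},
    {"dx":0,"dy":-0.0148,"dz":-0.0166,"rx":0,"ry":0,"rz":0,"jaw":0},
    {"dx":0,"dy":-0.0168,"dz":-0.0145,"rx":0,"ry":0,"rz":0,"jaw":0},
    {"dx":0,"dy":-0.0186,"dz":-0.0122,"rx":0,"ry":0,"rz":0,"jaw":0}
  ]
}}

```text
time: 50.45
position: [0.6235, 0.1312, 0.1862]
ee_rot: [[-0.99, -0.142, 0.007], [-0.142, 0.99, 0.009], [-0.008, 0.008, -1.0]]
contact_force: [-0.2, 12.3, 11.1]
grip_width: 0.15
grasp_force: 30.0
```

{"op": "jog_arm", "data": {
  "rows": [
    {"dx":0,"dy":-0.02,"dz":-0.0097,"rx":0,"ry":0,"rz":0,"jaw":0},
    {"dx":0,"dy":-0.0211,"dz":-0.007,"rx":0,"ry":0,"rz":0,"jaw":0},
    {"dx":0,"dy":-0.0218,"dz":-0.0041,"rx":0,"ry":0,"rz":0,"jaw":0},
    {"dx":0,"dy":-0.0222,"dz":-0.0013,"rx":0,"ry":0,"rz":0,"jaw":0},
    {"dx":0,"dy":-0.0222,"dz":0.0016,"rx":0,"ry":0,"rz":0,"jaw":0},
    {"dx":0,"dy":-0.0218,"dz":0.0045,"rx":0,"ry":0,"rz":0,"jaw":0},
    {"dx":0,"dy":-0.021,"dz":0.0073,"rx":0,"ry":0,"rz":0,"jaw":0},
    {"dx":0,"dy":0,"dz":0,"rx":0,"ry":0,"rz":0,"jaw":0}
  ]
}}

```text
time: 51.25
position: [0.645, -0.0247, 0.191]
ee_rot: [[-0.991, -0.136, 0.005], [-0.136, 0.991, -0.002], [-0.005, -0.002, -1.0]]
contact_force: [4.3, -0.0, 2.3]
grip_width: 0.149
grasp_force: 32.1
```

{"op": "jog_arm", "data": {
  "rows": [
    {"dx":0,"dy":0,"dz":0,"rx":0,"ry":0,"rz":0,"jaw":40},
    {"dx":0,"dy":0,"dz":0,"rx":0,"ry":0,"rz":0,"jaw":40},
    {"dx":0,"dy":0,"dz":-0.02,"rx":0,"ry":0,"rz":0,"jaw":40},
    {"dx":0,"dy":0,"dz":-0.04,"rx":0,"ry":0,"rz":0,"jaw":40},
    {"dx":0,"dy":0,"dz":-0.04,"rx":0,"ry":0,"rz":0,"jaw":40},
    {"dx":0.04,"dy":0,"dz":-0.02,"rx":0,"ry":0,"rz":0,"jaw":40},
    {"dx":0.04,"dy":0.02,"dz":0,"rx":0,"ry":0,"rz":0,"jaw":40},
    {"dx":0.04,"dy":0.02,"dz":0,"rx":0,"ry":0,"rz":0,"jaw":40}
  ]
}}

```text
time: 52.05
position: [0.517, 0.0014, 0.3105]
ee_rot: [[-0.99, -0.138, 0.001], [-0.138, 0.99, -0.0], [-0.001, -0.001, -1.0]]
contact_force: [-0.1, 0.0, 0.5]
grip_width: 0.401
grasp_force: 0.0
```

{"op": "jog_arm", "data": {
  "rows": [
    {"dx":0,"dy":0,"dz":0,"rx":0,"ry":0,"rz":0,"jaw":40},
    {"dx":0,"dy":0,"dz":0,"rx":0,"ry":0,"rz":0,"jaw":40},
    {"dx":0,"dy":0,"dz":0,"rx":0,"ry":0,"rz":0,"jaw":40},
    {"dx":0,"dy":0,"dz":0,"rx":0,"ry":0,"rz":0,"jaw":40},
    {"dx":0,"dy":0,"dz":0,"rx":0,"ry":0,"rz":0,"jaw":40},
    {"dx":0,"dy":0,"dz":0,"rx":0,"ry":0,"rz":0,"jaw":40},
    {"dx":0,"dy":0,"dz":0,"rx":0,"ry":0,"rz":0,"jaw":40},
    {"dx":0,"dy":0,"dz":0,"rx":0,"ry":0,"rz":0,"jaw":40}
  ]
}}

```text
time: 52.85
position: [0.5184, 0.0011, 0.3096]
ee_rot: [[-0.99, -0.138, -0.0], [-0.138, 0.99, 0.0], [0.0, 0.0, -1.0]]
contact_force: [-0.0, -0.3, -0.5]
grip_width: 0.395
grasp_force: 0.0
```

Run:
```python
from at import *
s=manip.observe(); print(s["time"],s["position"])
im=wrist(); save(im,"w15")
for m in mark_of("guard_bar","wrist")[:3]: print("bar",m,world(im,*m["xy"],.204))
print("knob",depthcirc(im,(.4615,-.125),.04,.146,.158))
sc=get_image("side"); 
for m in mark_of("guard_bar","side")[:2]: print(m,world(sc,*m["xy"],.204))
```

```text
52.85 [0.518 0.001 0.31 ]
bar {'xy': [160.3, 332.4], 'score': 0.72} [ 0.62  -0.116  0.204]
bar {'xy': [221.7, 248.5], 'score': 0.6} [ 0.539 -0.07   0.204]
knob (array([ 0.459, -0.126]), 0.0111, 613)
{'xy': [365.8, 208.8], 'score': 0.8} [ 0.641 -0.031  0.204]
```

View pics/w15.png

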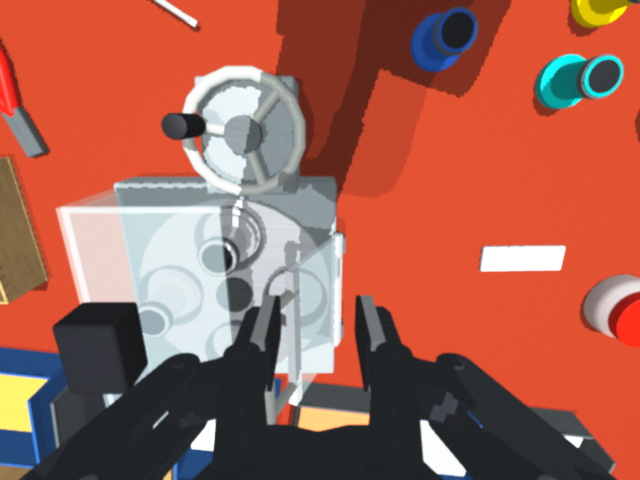

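The guard is shut, with its bar at about (295,330), and the connectors are under the hood. I'll let everything settle, then hand in.

{"op": "jog_arm", "data": {
  "rows": [
    {"dx":0,"dy":0,"dz":0,"rx":0,"ry":0,"rz":0,"jaw":40},
    {"dx":0,"dy":0,"dz":0,"rx":0,"ry":0,"rz":0,"jaw":40},
    {"dx":0,"dy":0,"dz":0,"rx":0,"ry":0,"rz":0,"jaw":40},
    {"dx":0,"dy":0,"dz":0,"rx":0,"ry":0,"rz":0,"jaw":40},
    {"dx":0,"dy":0,"dz":0,"rx":0,"ry":0,"rz":0,"jaw":40},
    {"dx":0,"dy":0,"dz":0,"rx":0,"ry":0,"rz":0,"jaw":40},
    {"dx":0,"dy":0,"dz":0,"rx":0,"ry":0,"rz":0,"jaw":40},
    {"dx":0,"dy":0,"dz":0,"rx":0,"ry":0,"rz":0,"jaw":40}
  ]
}}

```text
time: 53.85
position: [0.5182, 0.0012, 0.3098]
ee_rot: [[-0.99, -0.138, 0.0], [-0.138, 0.99, 0.0], [-0.0, 0.0, -1.0]]
contact_force: [0.9, -0.1, 0.2]
grip_width: 0.401
grasp_force: 0.0
```

```bash
python3 -c "
from h import *
print(manip.close_job())"
```

```text
the job is handed in; nothing more can be done
None
```

I handed the job in at about 54 s: in the last camera images all three connectors stood in nests under the hood, with an empty nest at the front and the guard shut; the hand-in returned no verdict.

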